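# Take the blue tray out of the middle of the stack

## Task

The stones in the blue tray are next on the grinder: lift the green tray off the top of the stack and stand it on the clear bench, move the blue tray into the cradle until it sits flat between its corner brackets, then put the green tray back on the red one so that it nests fully home. Carry the trays level by their middle rib with the stones still in them, set each down gently instead of letting it drop, and leave the red tray and the other things on the bench where they are.

Things in the scene. Friction and masses are not known exactly. Their poses are not given: they have to be found in the camera images.
- tray_green: green plastic stacking tray with one stone, top one of three alike. 160 mm long (y axis), 110 wide (x), 60 high, walls 5 mm; origin: centre of its underside; floor's upper face at z = 10. A grip rib, 12 mm thick with flat sides, runs along its middle over the whole length (along y); its top is at z = 52 mm, 8 mm below the rim. Mass 0.3 to 0.6 kg with stones. Same after half a turn.
- tray_green_grip (a point): middle of the green tray's rib, 42 mm above the underside, 10 mm below the rib's top: grip here, fingers closing along the tray's x. The floor is bare for |y| < 20 mm; low cross ribs (top z = 19 mm, y = +-22 mm) keep the stones in the corner pockets. From the rib's middle to the wall are 50 mm on each side, so fingers inside, backs included, must span less than 100 mm.
- tray_blue: blue plastic stacking tray with two stones, the middle one, same shape, rib and pockets as the green one; it can be gripped by its rib in the same way once the green tray is off
- tray_blue_grip (a point): middle of the blue tray's rib, 42 mm above its underside
- tray_red: red tray, same shape, one stone, at the bottom of the stack; it stays on the bench. A round bead under each tray (148 x 98 mm over all, 5 mm radius) drops inside the rim below with 2 mm clearance and the shoulder over it rests on the rim: a nested tray's origin is 54 mm above that of the tray below, long sides parallel. The bead guides itself in from about 3 mm off.
- cradle: bench cradle, fixed: plywood board 144 x 194 mm, black rubber liner, four flared aluminium corner brackets. Origin: underside centre; long side along y. Brackets leave 167 x 117 mm (3.5 mm clearance round a tray); upright faces reach 26 mm, flared tops 39 mm above the bench. It stands left of the robot's middle when the stack is on the right, and the other way round.
- cradle_seat (a point): centre of the cradle's rubber liner, 14 mm above the bench: a tray that sits home has the centre of its underside here and its long side along this y axis, either way round
- stone_cream: rough cream stone about 50 x 37 x 33 mm that lies in a corner pocket of the green tray; origin at its underside
- stone_ochre: rough ochre stone about 45 x 34 x 26 mm that lies in a corner pocket of the blue tray; origin at its underside
- stone_white: rough whitish stone about 45 x 34 x 24 mm that lies in a corner pocket of the blue tray; origin at its underside
- wax_stick: bystander: dark red wax stick 110 x 14 x 12 mm lying at about x = 0.475, y = -0.135, pointing away from the robot. The bench to the left of it, y = -0.09 to 0.17 and x = 0.41 to 0.53, is always clear to stand a tray (bench edge at x = 0.40; grinder's rest from x = 0.54, 0.15 high; its white hood from x = 0.60, 0.27 high)
- screwdriver: bystander: screwdriver with yellow handle, 210 mm long, lying at the left, about x = 0.50, y = 0.585; origin at its underside's centre

How it is judged:
By the outcome, as a careful person would: the job done as asked, in the order asked, and still so for the second after the job is handed in, with the robot touching nothing.
It also fails if it takes over 72 s, if anything falls off the work surface, if the arm or the gripper's body presses on something with over 40 N, if the wrist force passes 120 N, or if a joint passes its speed limit or range.

## Robot

A 6-joint arm with a two-finger parallel gripper is mounted at the origin on a cart in front of the work surface, level with it; the furniture and walls round the work are solid. World frame = base frame: x ahead of the robot, y to its left, z up, the work surface at z = 0. Lengths are in m, angles in rad, forces in N, time in s.
With the tool pointing down it reaches from about 0.35 to 0.85 m from the base axis. Payload 8.1 kg.
Tool frame: the origin (TCP) lies midway between the tips of the shut fingers; the grasp point (between the pads) lies 19 mm behind it; z points along the fingers, y is the direction in which the jaws open and shut (so a half turn about z gives the same grasp; the last joint's range is limited). The gripper opens to 93 mm and grips with 3 to 60 N. Pads are 15 mm wide; open, the fingers measure 128 mm over their backs; the gripper's body (75 mm by 188 mm) begins 65 mm behind the grasp point.
Start: joints at [1.065, 0.13, 1.488, -0, 1.523, -0.085], TCP at [0.245, 0.548, 0.219] pointing down, gripper open.
Joint ranges: [-2.96, 2.96], [-0.89, 2.26], [0.02, 2.5], [-1.34, 4.48], [0, 2.73], [-2.66, 2.66]. Speed limits (rad/s): [2.39, 2.39, 2.79, 3.14, 3.14, 3.14].

## Interface

Orientations are given as a unit quaternion [w, x, y, z].
In Python, from cell import arm, eyes, nets gives the robot as it stands.
- The arm moves only by the tool carry_out, never from a script. Its arguments are lists of equal length, an entry for each row: "delta_pos": the shift along the tool's x, y, z in cm, a list of three; "spin": the turn about the tool's z in degrees. A call has 1 to 10 rows; each row shifts and turns the pose as measured when the row begins, along the tool's axes as they then stand; what a row does not reach is not made up. A row lasts 1/12 s, in which the tool goes at most 41.7 mm and 7.16 degrees, less where a joint would pass 70% of its speed; a pose out of reach is approached as far as the arm can. A call with a gripper value outside its range is refused whole. "claw" is the finger opening in cm, from 0 to 9.3, set as the call begins (left out, the last holds). The fingers move at their own pace and stop on an object; the grip force is fixed at half the most. Time passes only in rows, so rows that do not move let the fingers close. It gives the time, the measured TCP pose, the force and the opening at its end, in the units of the state.
- arm.state(): the state, without advancing time (a new reading comes with each control period).
- eyes.grab_frame(name): name is "scene" or "top" or "wrist"; returns a dict with "image" (480x640x3 uint8, red, green, blue), "camera_matrix" (3x3 intrinsics, pixels), "xyz" and "orientation" of the camera in the world. Camera axes: x right, y down, z forward; pixel columns grow to the right and rows downward; lengths in m; the calibration is good to about 2 mm. A picture is of the moment at which its call begins. There is no depth.
- arm.job_done(): hands the job in, once; it reports no verdict.
Trained networks look in a picture, given as the dict that the camera call returned (one of the last four; its "shot" number tells which), for a name from the list of things; names that differ only in an ending like _2 or _b are one class to them, and where a whole thing is asked for, a point or a joint stands for the part that bears it (a point fixed in the world has none). Each returns a list of dicts, best first, with "confidence" (0 to 1); they miss things now and then, are a little off and sometimes report something else, mostly with a low value. They report only what shows in the picture. A call takes as long as a camera call.
- nets.silhouettes(picture, query): "pixels" (480x640 bool, what is visible of it) and "rect" ([left, top, right, bottom] in pixels, round what is visible of it).
The state is a dict: "t": time; "q": joint angles; "joint_velocities": joint speeds; "effort": joint torques, N m; "ee_pos": TCP position; "orientation": TCP orientation; "contact_force": force on the tool from outside, world axes, zero at the start; "ft_torque": the same for the moment, N m; "width": finger opening in m.
Only numpy, scipy, OpenCV 4.12 (cv2) and the standard library are available. Lean on these libraries where they do the work, as an engineer would, in place of code of your own. Each camera call takes 0.05 s, during which the arm holds its last target.

## Working session

There is one attempt and no reset: what is moved stays moved. The work goes in short steps, Python scripts to look and compute and a tool call to move; the robot and the scene stay as the last step left them, time stands still between calls to the robot, and variables do not carry over. Pictures are saved under pics/ and viewed, and the job is handed in when it is done.

Besides the shell and the picture viewer there is one more tool, called after "Request:" as name([rows], argument=value, ...), one row to a line, values as JSON. carry_out: Moves the arm, as the interface text tells. Its arguments: {"type":"object","properties":{"delta_pos":{"type":"array","items":{"type":"array","items":{"type":"number"}}},"spin":{"type":"array","items":{"type":"number"}},"claw":{"type":"number"}},"required":["delta_pos","spin"]}

```bash
mkdir -p pics; ls; python3 - <<'E'
from cell import arm, eyes, nets
import cv2
s=arm.state()
for k,v in s.items(): print(k,v)
for n in ["scene","top"]:
    p=eyes.grab_frame(n); cv2.imwrite(f"pics/{n}0.png",p["image"][:,:,::-1]); print(n,p["camera_matrix"],p["xyz"],p["orientation"])
E
```

```text
pics
t 0.0
q [ 1.06458574e+00  1.31146032e-01  1.48928991e+00  4.87263388e-07
  1.52297831e+00 -8.53847016e-02]
joint_velocities [-0.00078777  0.00106998  0.00013153  0.00019359 -0.00215333  0.00052866]
effort [-5.02570892e-04 -5.59856057e+01 -4.91745114e+01  7.65508530e-02
  3.59406089e-02 -1.16504293e-04]
ee_pos [0.24480339 0.54716565 0.21759064]
orientation [-2.65732385e-04  2.08863678e-01  9.77944341e-01 -8.71168784e-04]
contact_force [ 0.70892063  0.56968535 -0.50259374]
ft_torque [-0.06481309 -0.03383485  0.03738396]
width 0.09301397118382539
scene [[606.3370728    0.         325.24982229]
 [  0.         606.3370728  248.20308018]
 [  0.           0.           1.        ]] [0.7547332  1.10565176 1.49677949] [-0.037038    0.12147421  0.93627549 -0.32750634]
top [[471.61529841   0.         317.99485138]
 [  0.         471.61529841 238.41245701]
 [  0.           0.           1.        ]] [0.35256146 0.03634958 1.54837262] [ 0.04261589 -0.70417341  0.70749167 -0.04218098]
```

View pics/scene0.png

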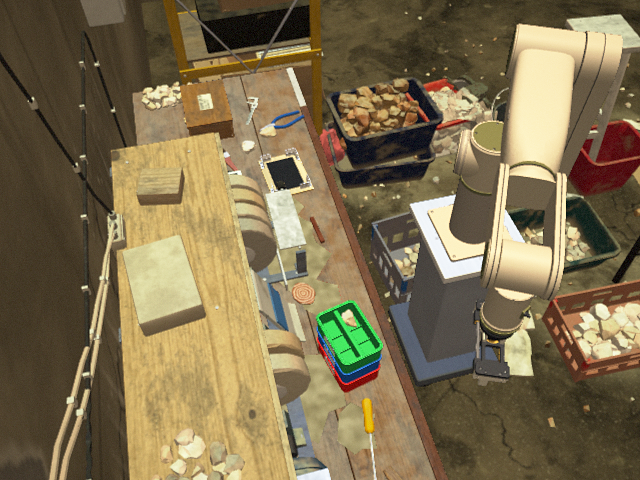

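View pics/top0.png

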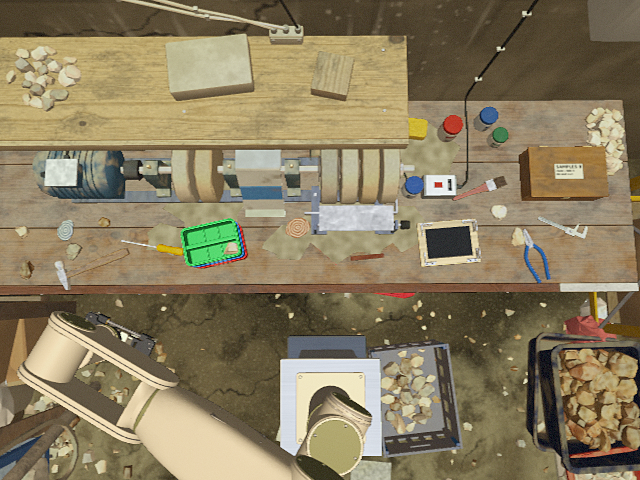

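```bash
cat > h.py <<'E'
import numpy as np, cv2
from scipy.spatial.transform import Rotation as R
from scipy.optimize import minimize
def rot(q): return R.from_quat([q[1],q[2],q[3],q[0]]).as_matrix()
def proj(p,X):
    X=np.atleast_2d(X); c=(X-p["xyz"])@rot(p["orientation"]); u=c@p["camera_matrix"].T
    return u[:,:2]/u[:,2:]
def back(p,uv,z):
    uv=np.atleast_2d(uv).astype(float); d=np.c_[uv,np.ones(len(uv))]@np.linalg.inv(p["camera_matrix"]).T@rot(p["orientation"]).T
    o=np.array(p["xyz"]); t=(z-o[2])/d[:,2]; return o+d*t[:,None]
def box(x,y,a,L,W,z0,z1):
    c,s=np.cos(a),np.sin(a); out=[]
    for z in(z0,z1):
        for sx,sy in((1,1),(1,-1),(-1,-1),(-1,1)):
            px,py=sx*W/2,sy*L/2; out.append([x+c*px-s*py,y+s*px+c*py,z])
    return np.array(out)
def hull(pts): return cv2.convexHull(pts.astype(np.float32)).reshape(-1,2)
def fit(views,x0,L,W,z0,z1):
    """views: list of (pic,mask); hull IoU"""
    hs=[]
    for p,m in views:
        n,l,st,_=cv2.connectedComponentsWithStats(m.astype(np.uint8)); k=1+np.argmax(st[1:,4])
        hs.append((p,hull(np.argwhere(l==k)[:,::-1])))
    def cost(v):
        e=0
        for p,h in hs:
            g=hull(proj(p,box(v[0],v[1],v[2],L,W,z0,z1)))
            i,_=cv2.intersectConvexConvex(g,h); e+=1-i/(cv2.contourArea(g)+cv2.contourArea(h)-i+1e-9)
        return e/len(hs)
    r=minimize(cost,x0,method='Nelder-Mead',options=dict(initial_simplex=np.array(x0)+np.array([[0,0,0],[.02,0,0],[0,.02,0],[0,0,.1]]),xatol=1e-5,fatol=1e-6))
    return r.x,r.fun
E
cat > look.py <<'E'
from h import *
from cell import arm, eyes, nets
P={n:eyes.grab_frame(n) for n in["scene","top"]}
import pickle; pickle.dump(P,open("P0.pkl","wb"))
V=[];C=[]
for n in P:
    r=nets.silhouettes(P[n],"tray_green"); c=nets.silhouettes(P[n],"cradle")
    for a,b in(("g",r),("c",c)): print(n,a,[(round(d["confidence"],2),d["rect"]) for d in b])
    if r: V.append((P[n],r[0]["pixels"]))
    if c: C.append((P[n],c[0]["pixels"]))
x0=[.46,.37,0]
print("both",fit(V,x0,.16,.11,.114,.168))
for v in V: print(fit([v],x0,.16,.11,.114,.168))
x0=[.46,-.4,0]
print("cradle",fit(C,x0,.194,.144,0,.013))
for v in C: print(fit([v],x0,.194,.144,0,.013))
for n in P:
  for nm,c in(("stk",[.46,.37,.1]),("cr",[.46,-.4,0])):
    u,v=proj(P[n],c)[0].astype(int); im=P[n]["image"][max(0,v-60):v+60,max(0,u-60):u+60]; cv2.imwrite(f"pics/{n}_{nm}.png",cv2.resize(im,None,fx=4,fy=4,interpolation=2)[:,:,::-1])
E
python3 look.py; python3 -c "
import cv2,numpy as np
a=[cv2.resize(cv2.imread(f'pics/{n}.png'),(400,300)) for n in('scene_stk','top_stk','scene_cr','top_cr')]
cv2.imwrite('pics/m1.png',np.vstack([np.hstack(a[:2]),np.hstack(a[2:])]))"
```

```text
scene g [(0.74, [316.4, 300.9, 381.7, 374.4])]
scene c [(0.6, [262.5, 148.1, 310.9, 192.8]), (0.56, [319.4, 330.4, 380.6, 384.9])]
top g [(0.68, [178.9, 218.8, 243.3, 265.7])]
top c [(0.74, [415.7, 218.2, 482.8, 266.8])]
both (array([0.51131037, 0.35638486, 0.22420136]), np.float64(0.06977587432252152))
(array([0.51037823, 0.35178243, 0.21691526]), np.float64(0.04444419765835472))
(array([0.51279706, 0.35924489, 0.22385204]), np.float64(0.04157909925334469))
cradle (array([ 0.52482465, -0.38998936,  0.07346498]), np.float64(0.11770941818128033))
(array([ 0.52519025, -0.41044229,  0.04101043]), np.float64(0.10143643424385396))
(array([ 0.52475494, -0.38927611,  0.07826554]), np.float64(0.02042343608959818))
```

View pics/m1.png

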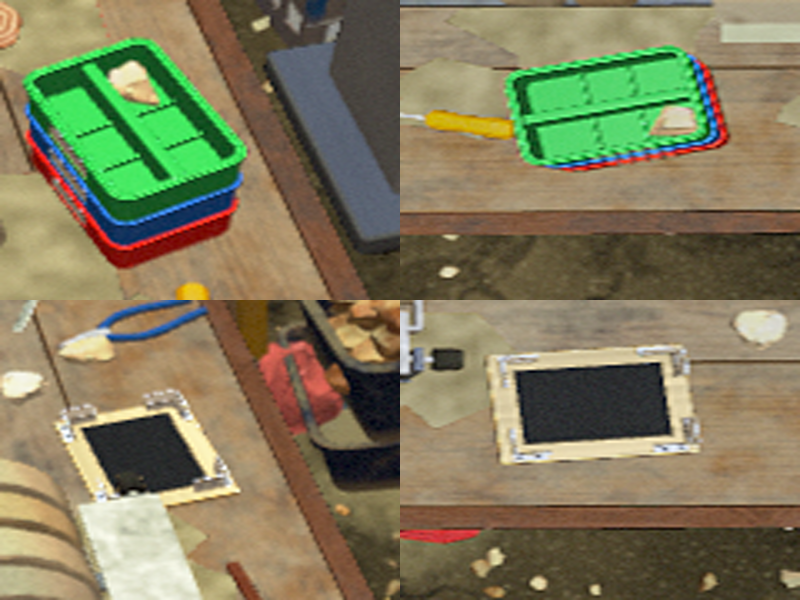

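```bash
python3 - <<'E'
from h import *
import pickle
P=pickle.load(open("P0.pkl","rb"))
t=P["top"]; im=t["image"].copy()
u,v=proj(t,[.5,.04,0])[0].astype(int)
c=im[v-60:v+60,u-80:u+80]; c=cv2.resize(c,(800,600),interpolation=cv2.INTER_CUBIC)
def tr(X): return tuple((((proj(t,X)[0])-[u-80,v-60])*5).astype(int))
def poly(pts,col):
    cv2.polylines(c,[np.array([tr(p) for p in pts])],True,col,1)
poly([(.41,-.09,0),(.53,-.09,0),(.53,.17,0),(.41,.17,0)],(255,255,0))
poly([(.40,-.2,0),(.40,.2,0)],(255,0,0))
poly([(.54,-.2,.15),(.54,.2,.15)],(0,255,255))
for y in np.arange(-.2,.21,.05): poly([(.54,y,.15),(.56,y,.15)],(0,255,255))
cv2.imwrite("pics/mid.png",c[:,:,::-1])
s=P["scene"]; im=s["image"];u,v=proj(s,[.5,.04,0])[0].astype(int)
c=im[v-60:v+60,u-80:u+80]; c=cv2.resize(c,(800,600),interpolation=cv2.INTER_CUBIC); t=s
poly([(.41,-.09,0),(.53,-.09,0),(.53,.17,0),(.41,.17,0)],(255,255,0))
cv2.imwrite("pics/mid2.png",c[:,:,::-1])
E
```

```text
(no output)
```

View pics/mid.png

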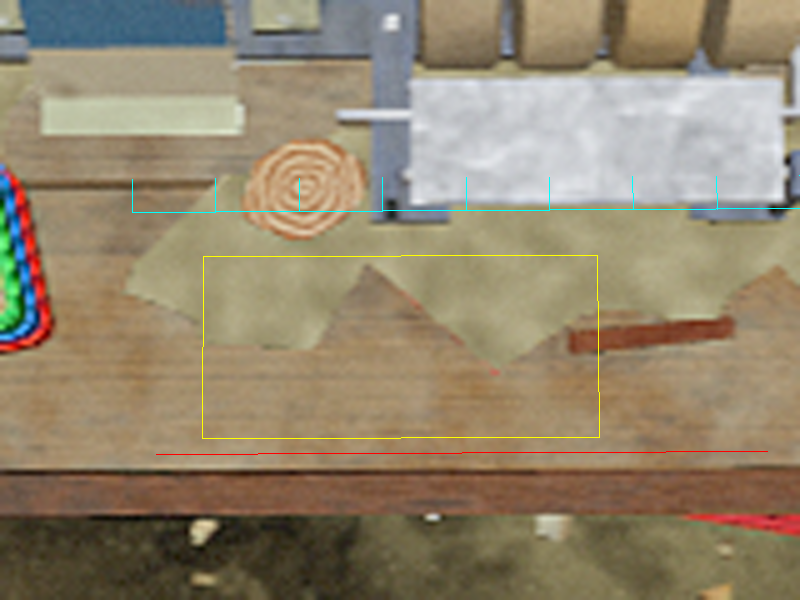

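View pics/mid2.png

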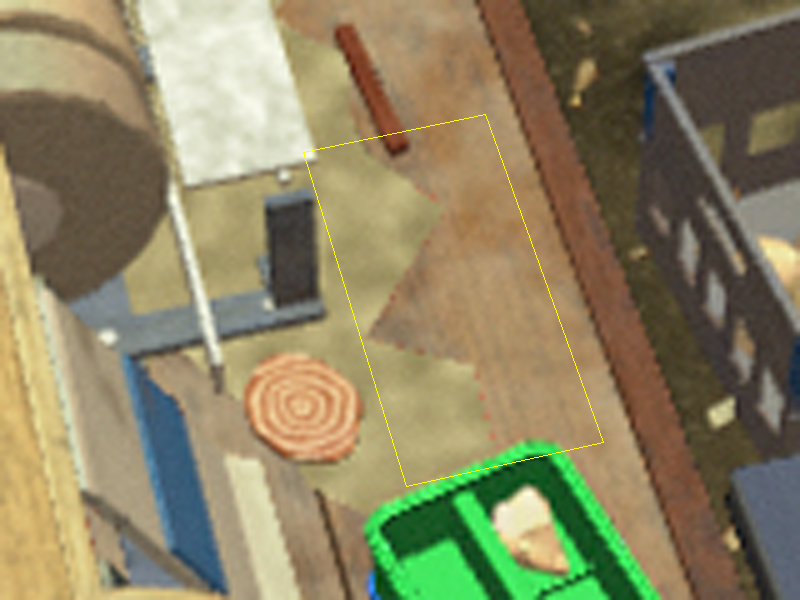

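```bash
cat >> h.py <<'E'
def goto(s,x,y,z,jaw=None):
    """TCP target; jaw: world angle of jaw (tool y) direction mod pi. prints tool-frame delta (cm) and spin deg"""
    M=rot(s["orientation"]); d=M.T@(np.array([x,y,z])-s["ee_pos"])*100
    cur=np.arctan2(M[1,1],M[0,1]); sp=0
    if jaw is not None:
        sp=(jaw-cur+np.pi/2)%np.pi-np.pi/2; sp=-np.degrees(sp)  # tool z down
    print("t %.2f pos"%s["t"],np.round(s["ee_pos"],4),"jaw %.2f deg"%np.degrees(cur),"tilt %.2f"%np.degrees(np.arccos(-M[2,2])),"F",np.round(s["contact_force"],1),"w %.4f"%s["width"],"q6 %.2f"%s["q"][5])
    print("delta cm",np.round(d,2),"spin",round(sp,2),"x-axis",np.round(M[:2,0],3),"y-axis",np.round(M[:2,1],3))
E
python3 - <<'E'
from h import *
from cell import arm
import pickle
goto(arm.state(),.44,.36,.42,.224)
P=pickle.load(open("P0.pkl","rb"))
t=P["top"]
for z in(.1,.2,.3): print(z,back(t,[[197,203],[222,200],[175,203],[265,205]],z)[:,:2].round(3).tolist())
s=P["scene"];u,v=proj(s,[.6,.33,.1])[0].astype(int)
c=cv2.resize(s["image"][v-60:v+60,u-80:u+80],(800,600),interpolation=2)
cv2.imwrite("pics/whl.png",c[:,:,::-1]);print(u,v)
E
```

```text
t 0.40 pos [0.245  0.5476 0.2185] jaw 65.89 deg tilt 0.02 F [-0.1  0.1 -0.1] w 0.0929 q6 -0.09
delta cm [-25.46  -9.16 -20.15] spin 53.06 x-axis [-0.913  0.408] y-axis [0.408 0.913]
0.1 [[0.64, 0.414], [0.65, 0.336], [0.641, 0.483], [0.633, 0.202]]
0.2 [[0.62, 0.388], [0.629, 0.316], [0.621, 0.452], [0.614, 0.19]]
0.3 [[0.601, 0.362], [0.609, 0.295], [0.601, 0.421], [0.594, 0.179]]
313 344
```

View pics/whl.png

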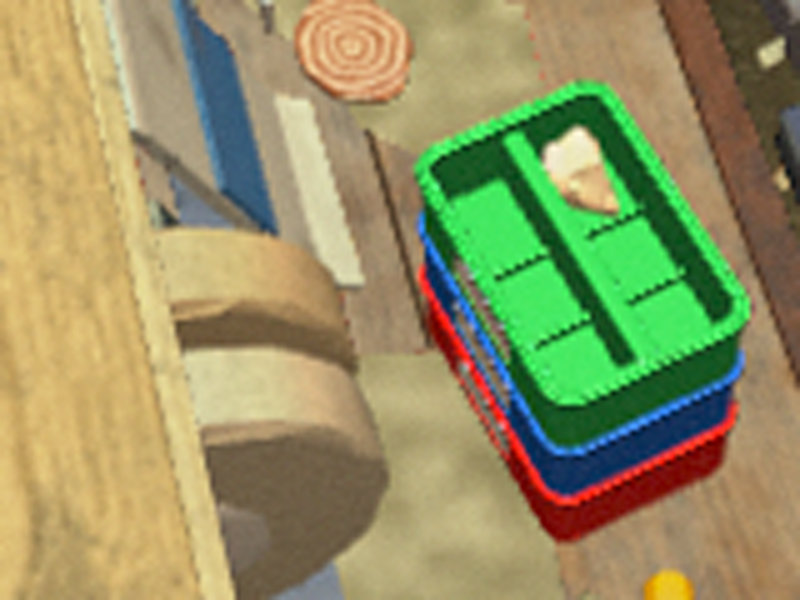

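Request:
carry_out([
  [0,0,-2],
  [0,0,-3],
  [0,0,-3],
  [0,0,-3],
  [0,0,-3],
  [0,0,-3],
  [0,0,-2],
  [0,0,-1],
  [0,0,0],
], spin=[6,7,7,7,7,7,6,6,0], claw=4.6)

```text
t: 1.15
ee_pos: [0.244, 0.5458, 0.4243]
orientation: [0.001, 0.636, 0.772, -0.003]
contact_force: [-0.5, 0.6, 0.9]
width: 0.0465
```

```bash
python3 - <<'E'
from h import *
from cell import arm
goto(arm.state(),.46,.36,.42,.224)
E
```

```text
t 1.15 pos [0.244  0.5458 0.4243] jaw 11.01 deg tilt 0.39 F [-0.5  0.6  0.9] w 0.0465 q6 0.87
delta cm [-22.36  17.65   0.47] spin -1.83 x-axis [-0.191  0.982] y-axis [0.982 0.191]
```

Request:
carry_out([
  [-1.5,1.2,0],
  [-2.9,2.3,0],
  [-3.1,2.4,0],
  [-3.1,2.4,0],
  [-3.1,2.4,0],
  [-3.1,2.4,0],
  [-2.9,2.3,0],
  [-1.7,1.4,0],
  [-0.8,0.6,0],
  [0,0,0],
], spin=[0,0,0,0,0,0,0,0,-1,-0.8])

```text
t: 1.98
ee_pos: [0.4666, 0.3565, 0.4135]
orientation: [-0.001, 0.606, 0.796, -0.008]
contact_force: [-0.5, -0.6, -0.8]
width: 0.046
```

```bash
cat > w.py <<'E'
from h import *
from cell import arm, eyes, nets
import sys,pickle
p=eyes.grab_frame("wrist"); pickle.dump(p,open("W.pkl","wb"))
cv2.imwrite(f"pics/{sys.argv[1]}.png",p["image"][:,:,::-1]); print(p["xyz"],p["orientation"],p["camera_matrix"][0,0])
goto(arm.state(),.511,.356,.42,.224)
E
python3 w.py w1
```

```text
[0.45076768 0.42105164 0.58022985] [0.12270521 0.98323711 0.1345081  0.00978669] 385.94206352170625
t 2.03 pos [0.4659 0.3572 0.4133] jaw 15.49 deg tilt 0.94 F [-0.5  0.1  0.2] w 0.0459 q6 0.30
delta cm [-1.33  4.31 -0.73] spin 2.65 x-axis [-0.267  0.964] y-axis [0.964 0.267]
```

View pics/w1.png

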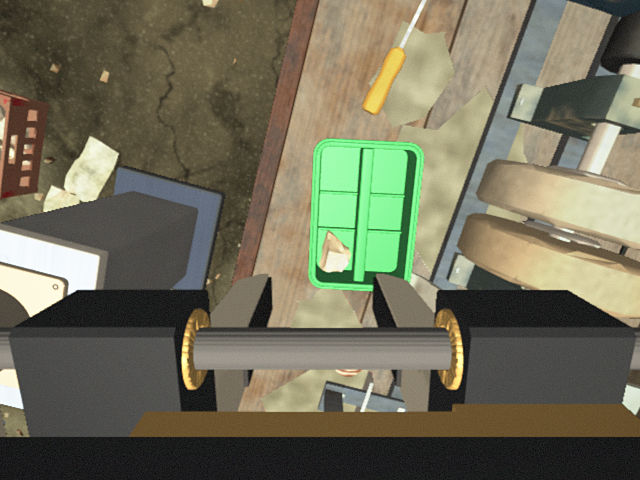

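```bash
cat > fitg.py <<'E'
from h import *
from cell import arm, eyes, nets
import sys
name=sys.argv[1]; x,y,a,L,W,z0,z1=map(float,sys.argv[2:9])
p=eyes.grab_frame("wrist"); r=nets.silhouettes(p,name)
print([(round(d["confidence"],2),np.round(d["rect"])) for d in r])
v,c=fit([(p,r[0]["pixels"])],[x,y,a],L,W,z0,z1); print("fit",v,c)
im=p["image"].copy()
cs,_=cv2.findContours(r[0]["pixels"].astype(np.uint8),0,1); cv2.drawContours(im,cs,-1,(255,0,255),1)
b=proj(p,box(*v,L,W,z0,z1)).astype(int)
cv2.polylines(im,[b[:4],b[4:]],True,(255,255,0),1)
cv2.imwrite(f"pics/{sys.argv[9]}.png",im[:,:,::-1])
goto(arm.state(),v[0],v[1],z1,v[2])
E
python3 fitg.py tray_green .511 .356 .22 .16 .11 .114 .168 f1
```

```text
[(0.78, array([312., 138., 427., 291.]))]
fit [0.50801814 0.3577277  0.21262052] 0.07014585154992581
t 2.13 pos [0.4644 0.359  0.4143] jaw 15.44 deg tilt 0.86 F [-0.7  0.1 -0.3] w 0.0460 q6 0.30
delta cm [-1.12  4.51 24.58] spin 3.26 x-axis [-0.266  0.964] y-axis [0.964 0.266]
```

View pics/f1.png

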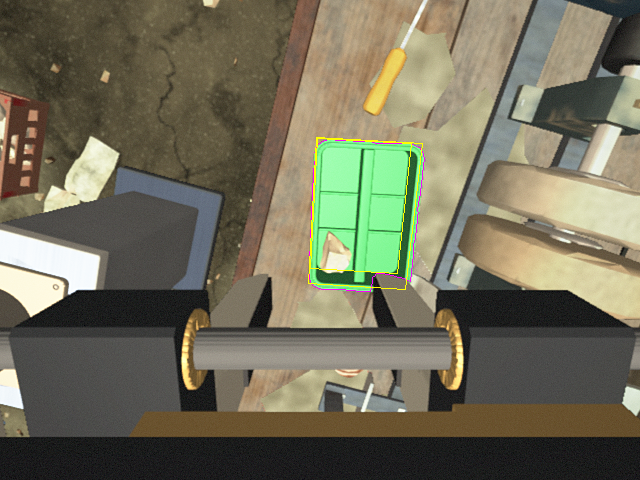

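```bash
cat >> h.py <<'E'
def tiltv(s):
    M=rot(s["orientation"]); print("tool z axis world (mrad)",np.round(M[:2,2]*1000,1))
E
python3 - <<'E'
from h import *
from cell import arm
s=arm.state(); goto(s,.510,.357,.24,.218); tiltv(s); print(s["q"].round(3))
E
```

```text
t 2.13 pos [0.4644 0.359  0.4143] jaw 15.44 deg tilt 0.86 F [-0.7  0.1 -0.3] w 0.0460 q6 0.30
delta cm [-1.29  4.58 17.38] spin 2.95 x-axis [-0.266  0.964] y-axis [0.964 0.266]
tool z axis world (mrad) [-11.4  -9.8]
[ 0.572  0.12   1.147 -0.002  1.89   0.302]
```

Request:
carry_out([
  [-0.1,0.5,1],
  [-0.2,0.6,2],
  [-0.2,0.6,2.4],
  [-0.2,0.6,2.4],
  [-0.2,0.6,2.4],
  [-0.2,0.6,2.4],
  [-0.2,0.6,2.4],
  [-0.1,0.4,1.5],
  [0,0.2,0.8],
  [0,0,0],
], spin=[0.3,0.3,0.3,0.3,0.3,0.3,0.3,0.3,0.3,0.3])

```text
t: 2.97
ee_pos: [0.5048, 0.3679, 0.2295]
orientation: [-0.002, 0.619, 0.785, -0.005]
contact_force: [-0.1, -0.1, -1.2]
width: 0.046
```

```bash
python3 - <<'E'
from h import *
from cell import arm,eyes
p=eyes.grab_frame("wrist"); cv2.imwrite("pics/w2.png",p["image"][:,:,::-1])
s=arm.state(); goto(s,.510,.357,.131,.218); tiltv(s); print(s["q"].round(3))
E
```

```text
t 3.02 pos [0.5047 0.3681 0.2305] jaw 13.52 deg tilt 0.55 F [ 0.1  0.2 -0.5] w 0.0463 q6 0.31
delta cm [-1.17  0.34  9.95] spin 1.03 x-axis [-0.234  0.972] y-axis [0.972 0.234]
tool z axis world (mrad) [-8.5 -4.6]
[0.548 0.202 1.387 0.    1.562 0.312]
```

View pics/w2.png

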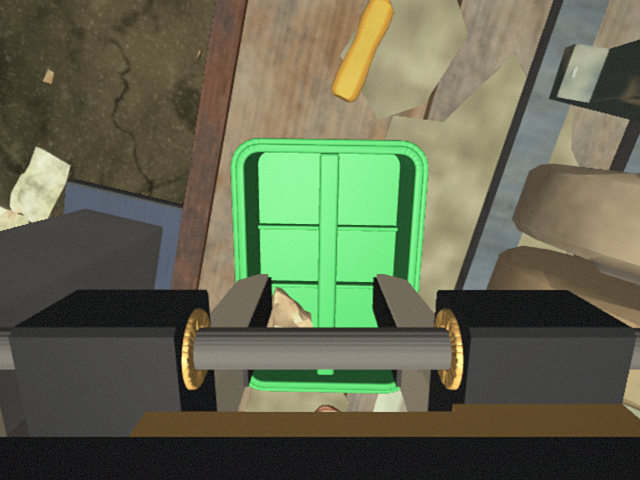

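```bash
python3 - <<'E'
from h import *
from cell import arm,eyes
p=eyes.grab_frame("wrist")
e=back(p,[[328,139],[325,391.5]],.168); print(e, e.mean(0), np.linalg.norm(e[0]-e[1]))
e=back(p,[[329,153],[325.5,375]],.160); print(e, e.mean(0), np.linalg.norm(e[0]-e[1]),np.arctan2(-(e[0]-e[1])[0],(e[0]-e[1])[1]))
e=back(p,[[232,175],[428,175]],.168); print(np.linalg.norm(e[0]-e[1]),e)
g=p["image"].astype(int); m=(g[...,1]>1.5*g[...,0])&(g[...,1]>1.3*g[...,2])&(g[...,1]>60)
for v in(165,175,200,225,250,270): x=np.where(m[v])[0]; print(v,x.min(),x.max())
E
```

```text
[[0.49101347 0.4357811  0.168     ]
 [0.52850399 0.27447011 0.168     ]] [0.50975873 0.35512561 0.168     ] 0.16561031577971366
[[0.49355389 0.42815375 0.16      ]
 [0.52708086 0.28173478 0.16      ]] [0.51031737 0.35494427 0.16      ] 0.15020842844721438 0.22509914796738842
0.11523300340675374 [[0.44091032 0.40257942 0.168     ]
 [0.55290709 0.42969711 0.168     ]]
165 231 427
175 231 426
200 232 424
225 233 422
250 234 420
270 235 419
```

Request:
carry_out([
  [-0.5,0.1,0.5],
  [-0.5,0.1,1],
  [-0.3,0.1,1.5],
  [-0.1,0,1.5],
  [0,0,1.5],
  [0,0,1.2],
  [0,0,0.6],
  [0,0,0],
], spin=[0.2,0.2,0.2,0,0,0,0,0])

```text
t: 3.73
ee_pos: [0.517, 0.3562, 0.1598]
orientation: [0.002, 0.623, 0.782, 0.005]
contact_force: [0.2, -0.2, -0.1]
width: 0.0463
```

```bash
python3 - <<'E'
from h import *
from cell import arm,eyes
p=eyes.grab_frame("wrist"); cv2.imwrite("pics/w3.png",p["image"][:,:,::-1])
s=arm.state(); goto(s,.510,.355,.131,.225); tiltv(s)
E
```

```text
t 3.78 pos [0.5172 0.3563 0.1604] jaw 12.92 deg tilt 0.68 F [-0.1 -0.3 -0.1] w 0.0463 q6 0.30
delta cm [ 0.02 -0.76  2.94] spin 0.03 x-axis [-0.224  0.975] y-axis [0.975 0.224]
tool z axis world (mrad) [10.5  5.7]
```

View pics/w3.png

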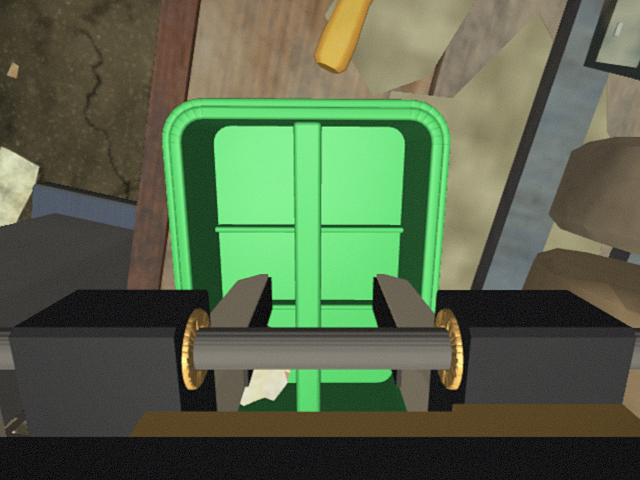

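Request:
carry_out([
  [0,-0.3,0.2],
  [0,-0.3,0.4],
  [0,-0.1,0.6],
  [0,-0.1,0.6],
  [0,0,0.5],
  [0,0,0.4],
  [0,0,0.2],
  [0,0,0],
], spin=[0,0,0,0,0,0,0,0])

```text
t: 4.45
ee_pos: [0.5105, 0.3558, 0.1322]
orientation: [0.003, 0.623, 0.782, 0.008]
contact_force: [-0.5, -0.4, -0.5]
width: 0.046
```

```bash
cat > st.py <<'E'
from h import *
from cell import arm,eyes
import sys
p=eyes.grab_frame("wrist"); cv2.imwrite(f"pics/{sys.argv[1]}.png",p["image"][:,:,::-1])
s=arm.state(); goto(s,*map(float,sys.argv[2:])); tiltv(s)
E
python3 st.py w4 .510 .355 .131 .225
```

```text
t 4.50 pos [0.5105 0.3558 0.1324] jaw 12.95 deg tilt 1.01 F [-1.1 -0.3 -0.1] w 0.0459 q6 0.30
delta cm [-0.07 -0.07  0.13] spin 0.06 x-axis [-0.224  0.975] y-axis [0.974 0.224]
tool z axis world (mrad) [15.4  8.7]
```

View pics/w4.png

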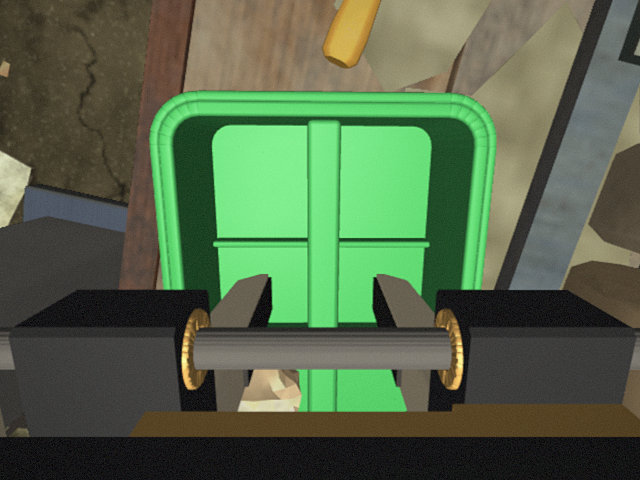

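Request:
carry_out([
  [0,0,0],
  [0,0,0],
  [0,0,0],
], spin=[0,0,0])

```text
t: 4.75
ee_pos: [0.5109, 0.356, 0.1328]
orientation: [0.003, 0.623, 0.782, 0.008]
contact_force: [0.1, -0.0, 0.2]
width: 0.0462
```

```bash
python3 st.py w5 .510 .355 .131 .225
```

```text
t 4.80 pos [0.5109 0.356  0.1328] jaw 12.95 deg tilt 1.05 F [ 0.8  0.3 -0.5] w 0.0465 q6 0.30
delta cm [-0.07 -0.11  0.18] spin 0.06 x-axis [-0.224  0.975] y-axis [0.974 0.224]
tool z axis world (mrad) [16.  9.]
```

Request:
carry_out([
  [0,0,-3],
  [0,0,0],
], spin=[0,0])

```text
t: 4.97
ee_pos: [0.51, 0.3554, 0.1628]
orientation: [0.003, 0.623, 0.782, 0.008]
contact_force: [0.5, 1.3, 2.1]
width: 0.0461
```

```bash
python3 st.py w5 .510 .355 .131 .225
```

```text
t 5.02 pos [0.5086 0.3545 0.1592] jaw 12.95 deg tilt 0.70 F [-0.3 -1.7 -1.4] w 0.0456 q6 0.30
delta cm [0.   0.12 2.82] spin 0.05 x-axis [-0.224  0.975] y-axis [0.975 0.224]
tool z axis world (mrad) [10.8  5.9]
```

Request:
carry_out([
  [0,0,0.3],
  [0,0,0.3],
  [0,0,0.3],
  [0,0,0.3],
  [0,0,0.3],
  [0,0,0.3],
  [0,0,0.3],
  [0,0,0.3],
  [0,0,0.3],
], spin=[0,0,0,0,0,0,0,0,0])

```text
t: 5.77
ee_pos: [0.5082, 0.3542, 0.1274]
orientation: [0.002, 0.623, 0.782, 0.005]
contact_force: [-0.5, 0.2, 0.5]
width: 0.0461
```

```bash
python3 st.py w5 .510 .355 .131 .225
```

```text
t 5.82 pos [0.5078 0.354  0.1265] jaw 12.94 deg tilt 0.53 F [-0.6 -0.3 -0.1] w 0.0460 q6 0.30
delta cm [ 0.05  0.24 -0.44] spin 0.05 x-axis [-0.224  0.975] y-axis [0.975 0.224]
tool z axis world (mrad) [8.2 4.4]
```

Request:
carry_out([
  [0,0.1,-3],
  [0,0,0],
  [0,0.1,0.3],
  [0,0,0.3],
  [0,0,0.3],
  [0,0,0.3],
  [0,0,0.3],
  [0,0,0.3],
  [0,0,0.2],
], spin=[0,0,0,0,0,0,0,0,0])

```text
t: 6.57
ee_pos: [0.5092, 0.3541, 0.1332]
orientation: [0.001, 0.623, 0.782, 0.003]
contact_force: [-0.3, 0.2, -0.2]
width: 0.0459
```

```bash
python3 st.py w5 .510 .355 .131 .225
```

```text
t 6.62 pos [0.5089 0.354  0.1327] jaw 12.94 deg tilt 0.37 F [-0.  -0.1 -0.6] w 0.0457 q6 0.30
delta cm [0.08 0.13 0.17] spin 0.05 x-axis [-0.224  0.975] y-axis [0.975 0.224]
tool z axis world (mrad) [5.7 3. ]
```

View pics/w5.png

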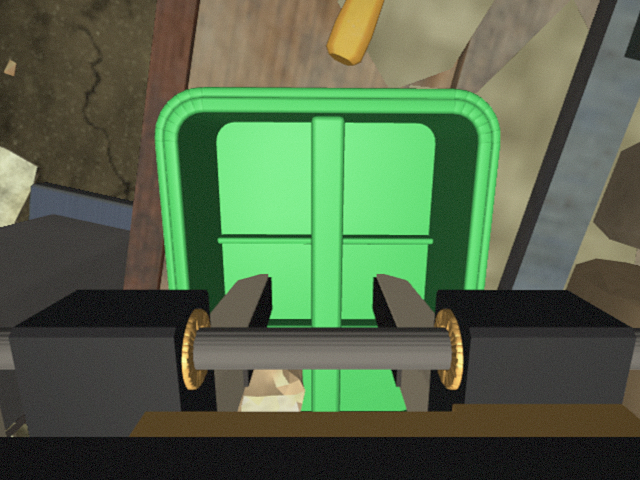

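Request:
carry_out([
  [0,0.1,0.1],
  [0,0,0],
  [0,0,0],
  [0,0,0],
  [0,0,0],
  [0,0,0],
], spin=[0,0,0,0,0,0], claw=0)

```text
t: 7.12
ee_pos: [0.5099, 0.3542, 0.1312]
orientation: [0.001, 0.623, 0.782, 0.003]
contact_force: [-0.2, 0.2, -0.4]
width: 0.012
```

```bash
python3 st.py w6 .510 .355 .131 .225
```

```text
t 7.17 pos [0.5097 0.3541 0.1311] jaw 12.94 deg tilt 0.32 F [ 0.2 -0.7  1. ] w 0.0120 q6 0.30
delta cm [0.08 0.05 0.01] spin 0.05 x-axis [-0.224  0.975] y-axis [0.975 0.224]
tool z axis world (mrad) [4.9 2.6]
```

Request:
carry_out([
  [0,0,-0.3],
  [0,0,-0.5],
  [0,0,-0.8],
  [0,0,-1],
  [0,0,-1.2],
  [0,0,-1.2],
  [0,0,-1.2],
  [0,0,-1],
  [0,0,-0.8],
  [0,0,-0.4],
], spin=[0,0,0,0,0,0,0,0,0,0])

```text
t: 8.0
ee_pos: [0.5084, 0.3534, 0.2233]
orientation: [0.001, 0.623, 0.782, 0.002]
contact_force: [-0.7, -0.5, -2.9]
width: 0.012
```

```bash
python3 st.py w7 .465 .105 .20 0
```

```text
t 8.05 pos [0.5088 0.3536 0.2241] jaw 12.95 deg tilt 0.27 F [ 0.1  0.2 -1.6] w 0.0119 q6 0.30
delta cm [-23.25  -9.84   2.33] spin 12.95 x-axis [-0.224  0.975] y-axis [0.975 0.224]
tool z axis world (mrad) [4.2 2.2]
```

View pics/w7.png

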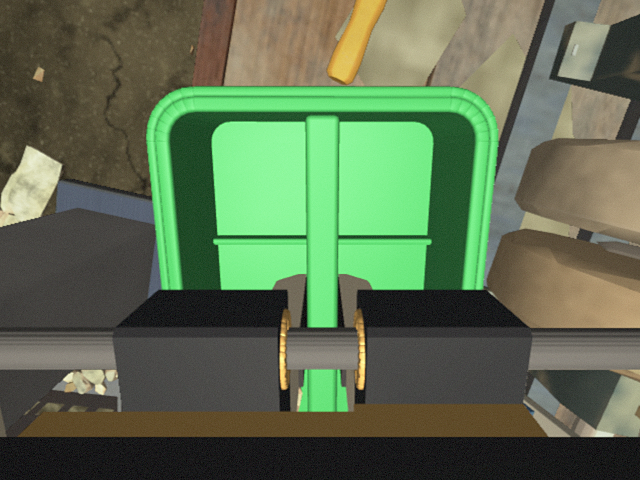

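Request:
carry_out([
  [-0.8,-0.3,0],
  [-1.6,-0.6,0],
  [-2.2,-0.8,0],
  [-2.6,-0.9,0],
  [-2.8,-0.9,0],
  [-2.8,-0.8,0.1],
  [-2.6,-0.7,0.2],
  [-2.4,-0.6,0.2],
  [-2.2,-0.5,0.3],
  [-1.8,-0.4,0.3],
], spin=[0.5,1,1.5,1.5,1.5,1.5,1.5,1.5,1.5,1])

```text
t: 8.88
ee_pos: [0.4642, 0.1186, 0.2057]
orientation: [-0.001, 0.711, 0.704, -0.001]
contact_force: [-0.1, 0.5, -3.7]
width: 0.0124
```

```bash
python3 st.py w8 .465 .105 .20 0; python3 - <<'E'
from cell import eyes
import cv2
p=eyes.grab_frame("scene"); cv2.imwrite("pics/s2.png",cv2.resize(p["image"][200:420,220:460],(720,660))[:600,:,::-1])
E
```

```text
t 8.93 pos [0.4633 0.1159 0.2047] jaw -0.68 deg tilt 0.33 F [ 2.2 -2.4 -4.6] w 0.0118 q6 0.15
delta cm [-1.08  0.19  0.47] spin -0.68 x-axis [0.012 1.   ] y-axis [ 1.    -0.012]
tool z axis world (mrad) [-5.  -2.9]
```

View pics/s2.png

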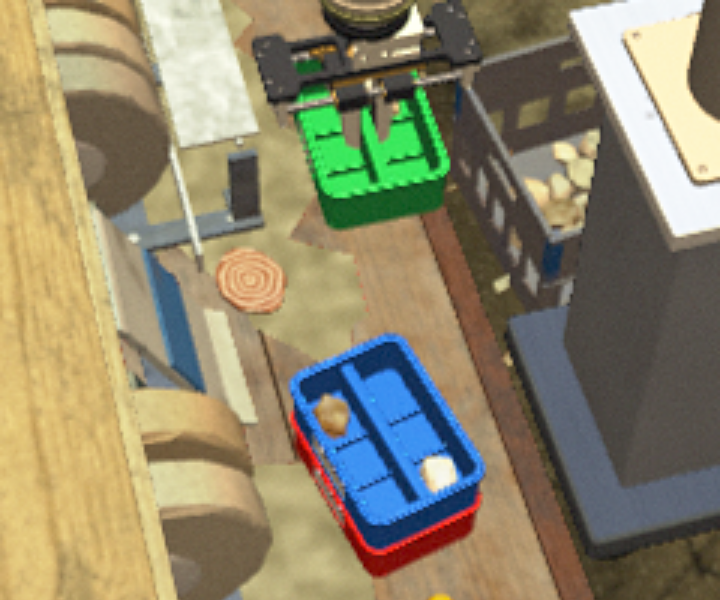

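Request:
carry_out([
  [-0.2,-0.1,0.8],
  [-0.1,-0.1,1.5],
  [0,0,2],
  [0,0,2.2],
  [0,0,2.2],
  [0,0,2.2],
  [0,0,1.6],
  [0,0,1],
  [0,0,0.5],
  [0,0,0],
], spin=[-0.3,-0.2,0,0,0,0,0,0,0,0])

```text
t: 9.82
ee_pos: [0.4582, 0.1168, 0.0539]
orientation: [-0.002, 0.706, 0.709, -0.002]
contact_force: [-0.5, -0.2, -3.5]
width: 0.0118
```

```bash
python3 st.py w9 .46 .112 .023 0
```

```text
t 9.87 pos [0.4584 0.1169 0.0545] jaw 0.24 deg tilt 0.33 F [-1.6 -0.6 -3.7] w 0.0119 q6 0.14
delta cm [-0.49  0.18  3.15] spin 0.24 x-axis [-0.004  1.   ] y-axis [1.    0.004]
tool z axis world (mrad) [-5.8 -0.1]
```

View pics/w9.png

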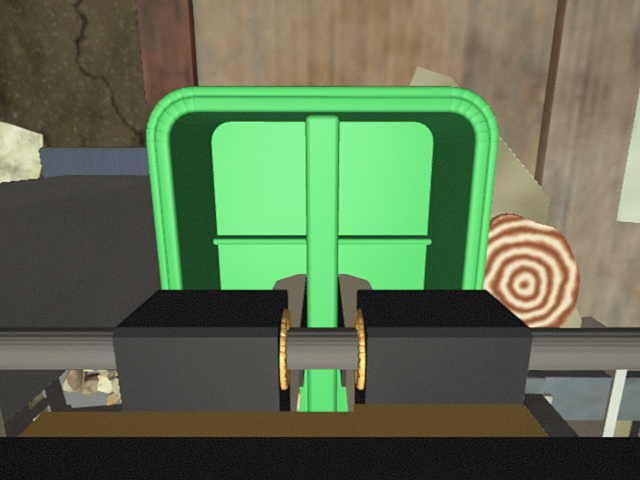

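Request:
carry_out([
  [0,0,0.4],
  [0,0,0.5],
  [0,0,0.5],
  [0,0,0.4],
  [0,0,0.3],
  [0,0,0.2],
  [0,0,0.1],
], spin=[0,0,0,0,0,0,0])

```text
t: 10.45
ee_pos: [0.4628, 0.1177, 0.0331]
orientation: [0.001, 0.705, 0.709, 0.002]
contact_force: [-0.1, -0.0, -3.3]
width: 0.0116
```

```bash
python3 st.py w10 .46 .112 .023 0
```

```text
t 10.50 pos [0.4627 0.1177 0.033 ] jaw 0.27 deg tilt 0.19 F [ 0.1 -0.1 -3.6] w 0.0123 q6 0.14
delta cm [-0.57 -0.27  1.  ] spin 0.27 x-axis [-0.005  1.   ] y-axis [1.    0.005]
tool z axis world (mrad) [3.  1.2]
```

Request:
carry_out([
  [0,0,0.3],
  [0,0,0.3],
  [0,0,0.2],
  [0,0,0.1],
  [0,0,0.1],
  [0,0,0.1],
], spin=[0,0,0,0,0,0])

```text
t: 11.0
ee_pos: [0.4634, 0.1178, 0.0237]
orientation: [0.001, 0.705, 0.709, 0.002]
contact_force: [-7.6, -1.3, 13.0]
width: 0.0117
```

```bash
python3 st.py w10 .46 .112 .023 0
```

```text
t 11.05 pos [0.4634 0.1178 0.0237] jaw 0.28 deg tilt 0.19 F [-6.9 -0.9 10. ] w 0.0120 q6 0.14
delta cm [-0.58 -0.34  0.07] spin 0.28 x-axis [-0.005  1.   ] y-axis [1.    0.005]
tool z axis world (mrad) [3.1 1.1]
```

Request:
carry_out([
  [0,0,0],
  [0,0,0],
  [0,0,0],
  [0,0,0],
  [0,0,0],
], spin=[0,0,0,0,0], claw=4.6)

```text
t: 11.47
ee_pos: [0.4658, 0.1181, 0.026]
orientation: [0.002, 0.705, 0.709, 0.003]
contact_force: [-0.2, 0.4, 0.2]
width: 0.0407
```

```bash
python3 st.py w10 .46 .112 .023 0
```

```text
t 11.52 pos [0.4658 0.1181 0.026 ] jaw 0.28 deg tilt 0.46 F [ 0.3 -0.  -0.2] w 0.0433 q6 0.14
delta cm [-0.61 -0.59  0.29] spin 0.28 x-axis [-0.005  1.   ] y-axis [1.    0.005]
tool z axis world (mrad) [7.9 1.6]
```

View pics/w10.png

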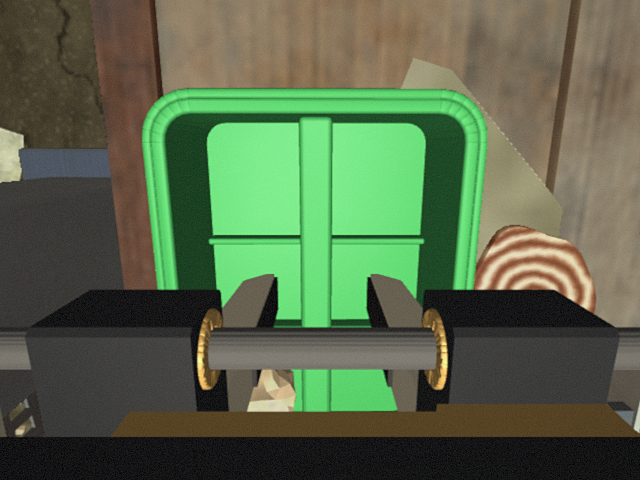

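Request:
carry_out([
  [0,0,-0.6],
  [0,0,-1.2],
  [0,0,-1.8],
  [0,0,-2.2],
  [0,0,-2.2],
  [0,0,-2.2],
  [0,0,-1.8],
  [0,0,-1],
  [0,0,-0.4],
], spin=[0,0,0,0,0,0,0,0,0])

```text
t: 12.27
ee_pos: [0.4622, 0.1175, 0.166]
orientation: [0.001, 0.705, 0.709, 0.001]
contact_force: [0.3, 0.3, 0.2]
width: 0.0461
```

```bash
python3 st.py w11 .509 .354 .17 .2258
```

```text
t 12.32 pos [0.4626 0.1175 0.1664] jaw 0.28 deg tilt 0.21 F [0.5 0.2 0.3] w 0.0455 q6 0.14
delta cm [23.62  4.76 -0.32] spin -12.66 x-axis [-0.005  1.   ] y-axis [1.    0.005]
tool z axis world (mrad) [3.5 1. ]
```

View pics/w11.png

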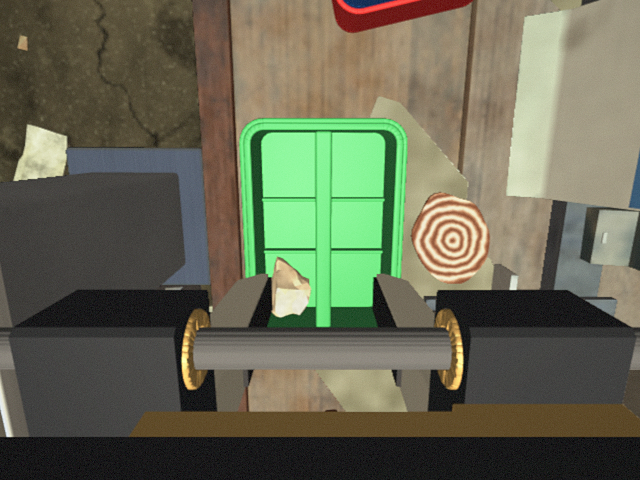

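Request:
carry_out([
  [1,0.3,0],
  [2,0.4,0],
  [2.8,0.7,0],
  [3,0.8,0],
  [3,0.9,0],
  [3,1,0],
  [2.8,1,0],
  [2.2,0.8,0],
  [1.4,0.6,0],
  [0.6,0.3,0],
], spin=[-1,-1.5,-1.5,-1.5,-1.5,-1.5,-1.5,-1,-1,-0.6])

```text
t: 13.15
ee_pos: [0.5009, 0.3546, 0.1496]
orientation: [-0.003, 0.618, 0.786, -0.006]
contact_force: [0.1, 0.5, -0.3]
width: 0.0462
```

```bash
python3 st.py w12 .510 .354 .077 .2258
```

```text
t 13.20 pos [0.5005 0.3547 0.1492] jaw 13.72 deg tilt 0.86 F [-2.7 -0.3 -0.4] w 0.0461 q6 0.29
delta cm [-0.28  1.01  7.21] spin 0.78 x-axis [-0.237  0.971] y-axis [0.971 0.237]
tool z axis world (mrad) [-13.8  -5.8]
```

View pics/w12.png

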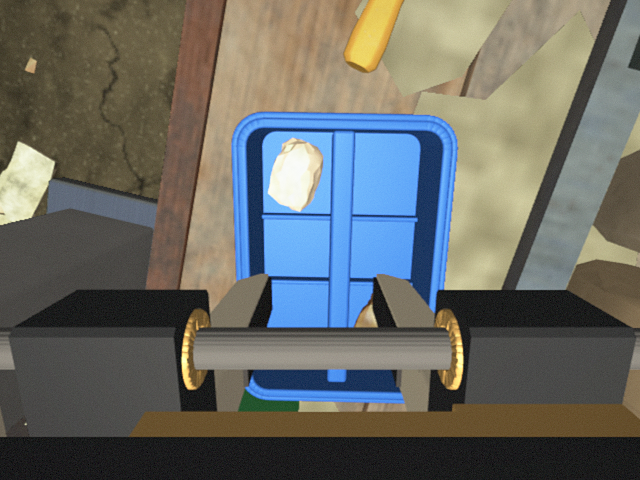

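Request:
carry_out([
  [-0.2,0.2,0.6],
  [-0.1,0.1,1.2],
  [0,0.1,1.5],
  [0,0,1.5],
  [0,0,0.9],
  [0,0,0.4],
  [0,0,0],
], spin=[0.4,0.3,0,0,0,0,0])

```text
t: 13.78
ee_pos: [0.5024, 0.3456, 0.0777]
orientation: [-0.004, 0.625, 0.78, -0.01]
contact_force: [-0.5, 0.9, -0.4]
width: 0.0459
```

```bash
python3 st.py w13 .510 .354 .077 .2258
```

```text
t 13.83 pos [0.5026 0.3456 0.0782] jaw 12.59 deg tilt 1.29 F [ 1.  -0.4 -1.3] w 0.0461 q6 0.30
delta cm [0.66 0.91 0.09] spin -0.35 x-axis [-0.218  0.976] y-axis [0.976 0.218]
tool z axis world (mrad) [-19.6 -11. ]
```

View pics/w13.png

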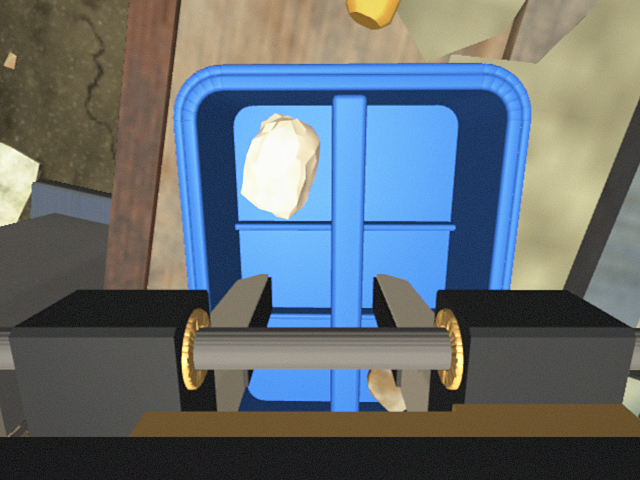

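Request:
carry_out([
  [0,0.2,-0.7],
  [0,0.2,-0.7],
  [0.2,0.2,-0.7],
  [0.2,0.2,-0.7],
  [0.2,0,-0.7],
  [0,0,0],
], spin=[0,0,-0.3,0,0,0])

```text
t: 14.33
ee_pos: [0.5134, 0.3552, 0.1219]
orientation: [-0.003, 0.624, 0.782, -0.007]
contact_force: [0.5, 0.4, 0.5]
width: 0.0462
```

```bash
python3 st.py w14 .510 .354 .077 .2258
```

```text
t 14.38 pos [0.5133 0.355  0.1214] jaw 12.85 deg tilt 0.85 F [ 0.6 -0.1  0.3] w 0.0460 q6 0.30
delta cm [-0.01 -0.29  4.44] spin -0.09 x-axis [-0.222  0.975] y-axis [0.975 0.222]
tool z axis world (mrad) [-13.   -7.2]
```

Request:
carry_out([
  [0,-0.2,0.3],
  [0,-0.1,0.4],
  [0,0,0.4],
  [0,0,0.4],
  [0,0,0.4],
  [0,0,0.4],
  [0,0,0.4],
  [0,0,0.4],
  [0,0,0.3],
], spin=[0,0,0,0,0,0,0,0,0])

```text
t: 15.13
ee_pos: [0.5078, 0.3533, 0.0817]
orientation: [-0.003, 0.623, 0.782, -0.009]
contact_force: [0.7, -0.1, -0.6]
width: 0.0458
```

```bash
python3 st.py w15 .510 .354 .077 .2258
```

```text
t 15.18 pos [0.5074 0.353  0.0809] jaw 12.88 deg tilt 1.13 F [-1.2 -0.9 -0.4] w 0.0461 q6 0.30
delta cm [0.04 0.29 0.39] spin -0.06 x-axis [-0.223  0.975] y-axis [0.975 0.223]
tool z axis world (mrad) [-17.2  -9.8]
```

Request:
carry_out([
  [0,0.1,-0.7],
  [0,0,-0.7],
  [0,0,-0.7],
  [0,0,-0.7],
  [0,0,-0.7],
  [0,0,0],
  [0,0,3],
  [0,0,0],
], spin=[0,0,0,0,0,0,0,0])

```text
t: 15.85
ee_pos: [0.5115, 0.355, 0.0941]
orientation: [-0.002, 0.623, 0.782, -0.005]
contact_force: [-0.9, -0.3, -1.1]
width: 0.0463
```

```bash
python3 st.py w15 .510 .354 .077 .2258
```

```text
t 15.90 pos [0.5134 0.3561 0.098 ] jaw 12.88 deg tilt 0.40 F [1.4 1.  1.4] w 0.0461 q6 0.30
delta cm [-0.13 -0.37  2.11] spin -0.06 x-axis [-0.223  0.975] y-axis [0.975 0.223]
tool z axis world (mrad) [-6.1 -3.3]
```

Request:
carry_out([
  [0,0,0],
  [0,-0.2,2.6],
  [0,0,0],
  [0,0,0],
], spin=[0,0,0,0])

```text
t: 16.23
ee_pos: [0.5141, 0.3573, 0.0782]
orientation: [-0.0, 0.623, 0.782, -0.0]
contact_force: [0.6, -0.1, 1.2]
width: 0.0462
```

```bash
python3 st.py w16 .510 .354 .077 .2258
```

```text
t 16.28 pos [0.5135 0.3569 0.0775] jaw 12.88 deg tilt 0.10 F [-0.4  0.9 -1. ] w 0.0461 q6 0.30
delta cm [-0.21 -0.41  0.05] spin -0.06 x-axis [-0.223  0.975] y-axis [0.975 0.223]
tool z axis world (mrad) [-1.6 -0.7]
```

View pics/w16.png

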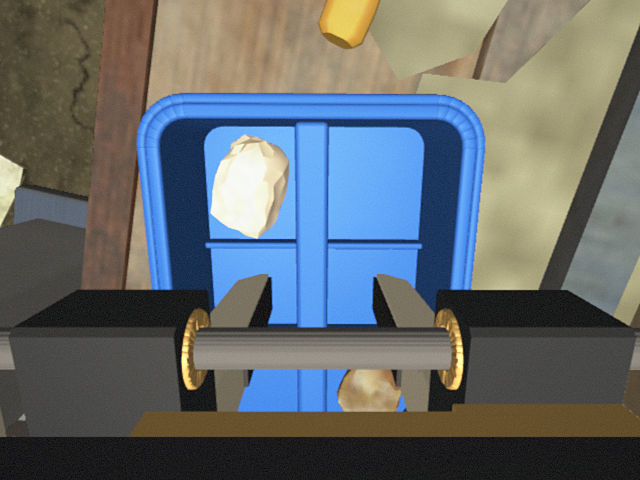

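Request:
carry_out([
  [-0.1,-0.2,0],
  [-0.1,-0.2,0],
  [0,0,0],
], spin=[0,0,0])

```text
t: 16.53
ee_pos: [0.5111, 0.3546, 0.081]
orientation: [0.0, 0.623, 0.782, 0.001]
contact_force: [0.1, -0.2, 1.2]
width: 0.046
```

Request:
carry_out([
  [0,0,0],
  [0,0,0],
  [0,0,0],
  [0,0,0],
  [0,0,0],
  [0,0,0],
], spin=[0,0,0,0,0,0], claw=0)

```text
t: 17.03
ee_pos: [0.5118, 0.355, 0.0834]
orientation: [0.001, 0.623, 0.782, 0.002]
contact_force: [2.7, 0.4, 0.9]
width: 0.012
```

```bash
python3 st.py w17 .510 .354 .077 .2258
```

```text
t 17.08 pos [0.5121 0.3551 0.0834] jaw 12.88 deg tilt 0.25 F [0.2 0.2 0.5] w 0.0117 q6 0.30
delta cm [-0.06 -0.23  0.64] spin -0.06 x-axis [-0.223  0.975] y-axis [0.975 0.223]
tool z axis world (mrad) [3.7 2.4]
```

View pics/w17.png

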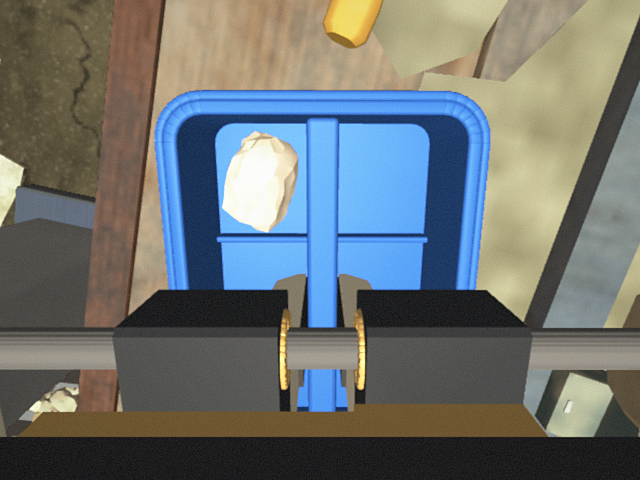

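Request:
carry_out([
  [0,0,0],
  [0,0,0],
  [0,0,0.3],
  [0,0,0.3],
  [0,0,0],
], spin=[0,0,0,0,0], claw=3)

```text
t: 17.5
ee_pos: [0.5123, 0.3552, 0.0767]
orientation: [0.001, 0.623, 0.782, 0.002]
contact_force: [-0.3, -0.8, 0.8]
width: 0.0298
```

```bash
python3 st.py w18 .510 .354 .077 .2258
```

```text
t 17.55 pos [0.5123 0.3552 0.0768] jaw 12.88 deg tilt 0.26 F [ 0.  -0.2 -0.3] w 0.0303 q6 0.30
delta cm [-0.06 -0.25 -0.02] spin -0.06 x-axis [-0.223  0.975] y-axis [0.975 0.223]
tool z axis world (mrad) [3.8 2.4]
```

Request:
carry_out([
  [0,0,0],
  [0,0,0],
  [0,0,0],
  [0,0,0],
  [0,0,0],
], spin=[0,0,0,0,0], claw=0)

```text
t: 17.97
ee_pos: [0.5119, 0.3551, 0.0765]
orientation: [0.001, 0.623, 0.782, 0.002]
contact_force: [-0.5, -0.1, -0.9]
width: 0.0113
```

```bash
python3 st.py w18 .510 .354 .077 .2258; python3 - <<'E'
from h import *
from cell import eyes
p=eyes.grab_frame("wrist")
# nested blue rim z=.114 rib top .106 : front edge row
im=p["image"]; cv2.imwrite("pics/w18.png",im[:,:,::-1])
import pickle; pickle.dump(p,open("Wblue_grip.pkl","wb"))
E
```

```text
t 18.02 pos [0.512  0.355  0.0765] jaw 12.88 deg tilt 0.21 F [ 0.  -0.3  0.1] w 0.0119 q6 0.30
delta cm [-0.06 -0.22 -0.05] spin -0.06 x-axis [-0.223  0.975] y-axis [0.975 0.223]
tool z axis world (mrad) [3. 2.]
```

View pics/w18.png

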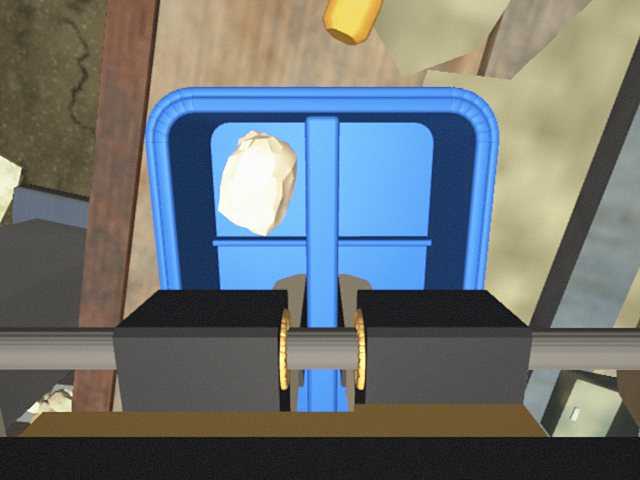

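Request:
carry_out([
  [0,0,-0.3],
  [0,0,-0.5],
  [0,0,-0.8],
  [0,0,-1.2],
  [0,0,-1.6],
  [0,0,-1.8],
  [0,0,-1.8],
  [0,0,-1.6],
  [0,0,-1],
  [0,0,-0.5],
], spin=[0,0,0,0,0,0,0,0,0,0])

```text
t: 18.9
ee_pos: [0.5088, 0.3531, 0.1937]
orientation: [-0.001, 0.623, 0.782, -0.002]
contact_force: [0.3, -0.2, -4.4]
width: 0.0118
```

```bash
python3 st.py w19 .47 -.25 .21 .078;  python3 - <<'E'
from cell import eyes
import cv2
p=eyes.grab_frame("scene"); cv2.imwrite("pics/s3.png",cv2.resize(p["image"][200:420,220:460],(720,660))[:600,:,::-1])
E
```

```text
t 18.95 pos [0.5094 0.3534 0.1948] jaw 12.88 deg tilt 0.13 F [ 0.2  1.2 -2.4] w 0.0120 q6 0.30
delta cm [-57.95 -17.29  -1.44] spin 8.41 x-axis [-0.223  0.975] y-axis [0.975 0.223]
tool z axis world (mrad) [-1.9 -1.1]
```

View pics/s3.png

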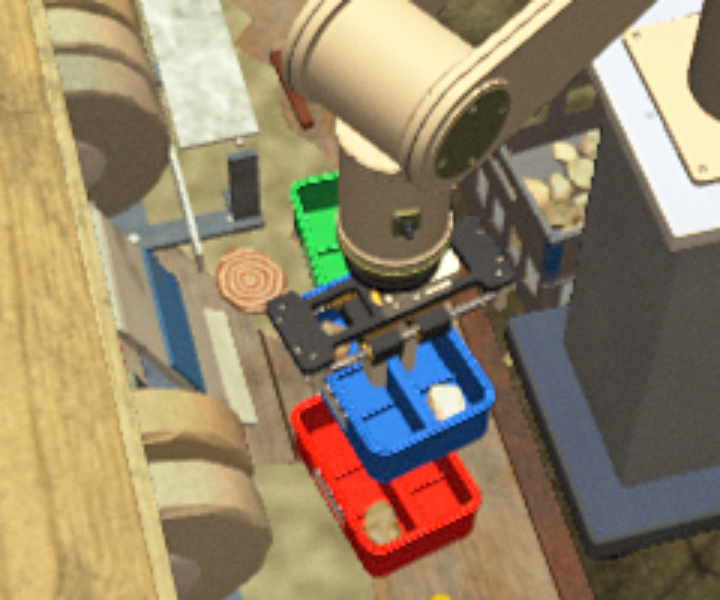

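Request:
carry_out([
  [-0.8,-0.2,-0.2],
  [-1.6,-0.5,-0.2],
  [-2.3,-0.7,-0.2],
  [-2.8,-0.8,-0.2],
  [-3,-0.7,-0.2],
  [-3.1,-0.7,-0.2],
  [-3.1,-0.6,-0.2],
  [-3.1,-0.5,-0.2],
  [-3.1,-0.5,0],
  [-3.1,-0.4,0],
], spin=[0.5,1,1,1,1,1,1,1,0.5,0.4])

```text
t: 19.83
ee_pos: [0.4803, 0.0766, 0.1974]
orientation: [-0.006, 0.68, 0.733, -0.01]
contact_force: [0.7, -0.6, -3.7]
width: 0.0121
```

Request:
carry_out([
  [-3.1,-0.3,0],
  [-3.1,-0.3,0],
  [-3.1,-0.3,0],
  [-3.1,-0.3,0],
  [-3.1,-0.3,0],
  [-3,-0.3,0],
  [-2.8,-0.2,0],
  [-2.2,-0.2,0],
  [-1.5,-0.1,0],
  [-0.7,0,0],
], spin=[0,0,0,0,0,0,0,0,0,0])

```text
t: 20.67
ee_pos: [0.4611, -0.2009, 0.1869]
orientation: [-0.014, 0.684, 0.729, -0.016]
contact_force: [-0.7, 1.4, -4.9]
width: 0.0119
```

```bash
python3 st.py w20 .525 -.389 .21 .078;  python3 - <<'E'
from cell import eyes
import cv2
p=eyes.grab_frame("scene"); cv2.imwrite("pics/s4.png",p["image"][:,:,::-1])
E
```

```text
t 20.72 pos [ 0.461  -0.2013  0.1866] jaw 3.64 deg tilt 2.45 F [-1.2 -1.7 -4. ] w 0.0113 q6 -0.56
delta cm [-19.14   5.09  -2.5 ] spin -0.83 x-axis [-0.064  0.998] y-axis [0.997 0.063]
tool z axis world (mrad) [-42.4  -5.4]
```

View pics/w20.png

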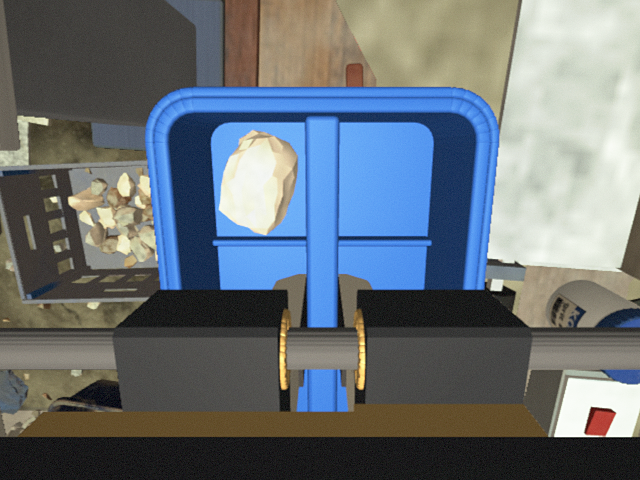

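View pics/s4.png

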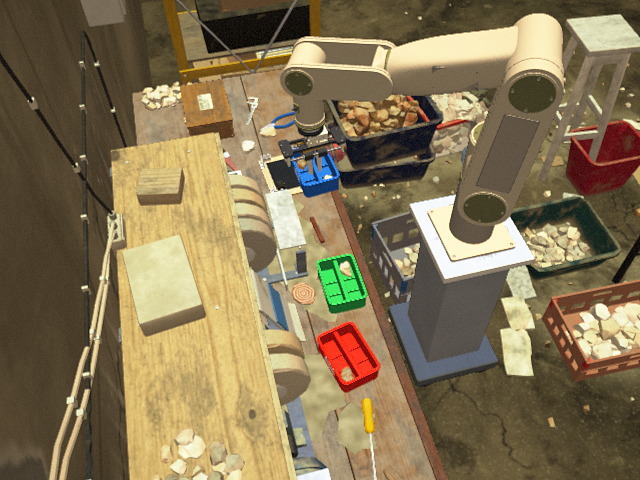

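Request:
carry_out([
  [-0.5,0.1,-0.7],
  [-1,0.2,-0.8],
  [-1.4,0.3,-0.8],
  [-1.4,0.4,-0.8],
  [-1.4,0.4,-0.8],
  [-1.4,0.4,-0.8],
  [-1.4,0.4,-0.8],
  [-1.4,0.3,-0.8],
  [-1,0.2,-0.8],
  [-0.5,0.1,-0.8],
], spin=[0,0,0,0,0,0,0,0,0,0])

```text
t: 21.6
ee_pos: [0.5051, -0.31, 0.271]
orientation: [-0.015, 0.679, 0.734, -0.016]
contact_force: [0.3, 0.3, -4.1]
width: 0.0119
```

```bash
python3 st.py w21 .525 -.389 .21 .078
```

```text
t 21.65 pos [ 0.5058 -0.311   0.2732] jaw 4.42 deg tilt 2.33 F [-1.9  0.1 -2.1] w 0.0118 q6 -0.70
delta cm [-7.92  1.56  6.27] spin -0.05 x-axis [-0.077  0.997] y-axis [0.996 0.077]
tool z axis world (mrad) [-40.4  -4.5]
```

View pics/w21.png

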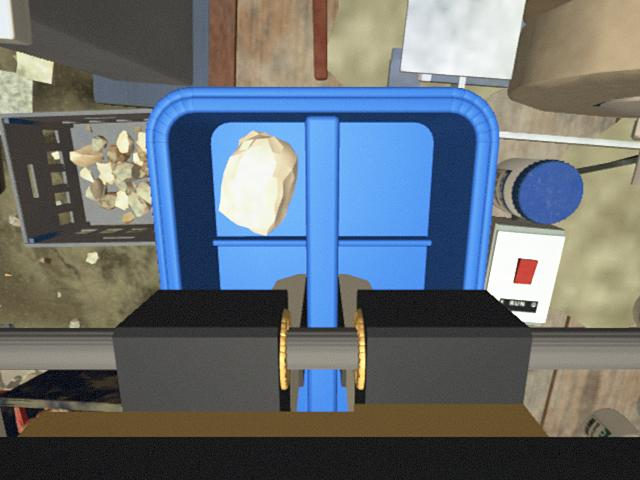

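Request:
carry_out([
  [0,0,0],
  [0,0,1.5],
  [0,0,0],
  [0,0,1.5],
  [0,0,0],
], spin=[0,0,0,0,0])

```text
t: 22.07
ee_pos: [0.5068, -0.3093, 0.2453]
orientation: [-0.012, 0.678, 0.735, -0.015]
contact_force: [-0.9, 0.4, -5.3]
width: 0.0119
```

```bash
python3 st.py w21 .525 -.389 .21 .078; python3 -c "
from cell import arm
s=arm.state(); print(s['q'].round(4), s['q'][1]+s['q'][2]+s['q'][4])"
```

```text
t 22.12 pos [ 0.5076 -0.3097  0.2478] jaw 4.65 deg tilt 2.05 F [ 0.1 -0.1 -3.2] w 0.0119 q6 -0.70
delta cm [-8.03  1.22  3.78] spin 0.18 x-axis [-0.081  0.997] y-axis [0.996 0.081]
tool z axis world (mrad) [-34.9  -7.6]
[-0.6172  0.1321  1.434  -0.0264  1.5996 -0.6989] 3.16570421369003
```

Request:
carry_out([
  [-2,0.2,0],
  [0,0,0],
  [-2,0.2,0],
  [0,0,0],
], spin=[0,0,0,0])

```text
t: 22.45
ee_pos: [0.5161, -0.3483, 0.252]
orientation: [-0.009, 0.676, 0.736, -0.014]
contact_force: [0.5, -0.6, -4.9]
width: 0.0119
```

```bash
cat >> st.py <<'E'
q=s['q']; print("q4 %.4f pitch err %.4f"%(q[3],q[1]+q[2]+q[4]-np.pi))
E
python3 st.py w21 .525 -.389 .21 .078
```

```text
t 22.50 pos [ 0.5164 -0.3465  0.2524] jaw 4.89 deg tilt 1.92 F [-0.6  0.  -3.6] w 0.0118 q6 -0.74
delta cm [-4.28  0.64  4.24] spin 0.42 x-axis [-0.085  0.996] y-axis [0.996 0.085]
tool z axis world (mrad) [-32.8  -7.2]
q4 -0.0257 pitch err 0.0215
```

```bash
python3 - <<'E'
from h import *
import pickle
from cell import eyes,nets
P=pickle.load(open("P0.pkl","rb"))
for n in P:
    p=P[n]; g=p["image"].max(2)
    u,v=proj(p,[.525,-.39,.01])[0]
    m=np.zeros(g.shape,np.uint8); m[int(v)-30:int(v)+30,int(u)-35:int(u)+35]=1
    q=proj(p,box(.525,-.389,.078,.175,.125,.012,.014)[4:]).astype(np.int32); mm=np.zeros_like(m); cv2.fillPoly(mm,[q],1)
    d=((g<60)&(mm>0)).astype(np.uint8)
    k,l,st,_=cv2.connectedComponentsWithStats(d); i=1+np.argmax(st[1:,4]); d=(l==i).astype(np.uint8)
    # subpixel: min area rect on contour backprojected to z .014
    c=np.argwhere(d)[:,::-1]; w=back(p,c,.014)[:,:2]
    r=cv2.minAreaRect((w*1000).astype(np.float32)); print(n,"liner centroid",w.mean(0),"rect",r)
t=eyes.grab_frame("top"); cv2.imwrite("pics/t5.png",t["image"][150:330,100:540][:,:,::-1])
r=nets.silhouettes(t,"tray_green")
if r: print("green top",r[0]["confidence"],fit([(t,r[0]["pixels"])],[.463,.118,0],.16,.11,0,.06))
s=eyes.grab_frame("scene"); cv2.imwrite("pics/s5.png",cv2.resize(s["image"][90:270,190:430],(800,600),interpolation=2)[:,:,::-1])
r=nets.silhouettes(s,"tray_green")
if r: print("green scene",r[0]["confidence"],fit([(s,r[0]["pixels"])],[.463,.118,0],.16,.11,0,.06))
r=nets.silhouettes(s,"tray_red")
if r: print("red scene",r[0]["confidence"],fit([(s,r[0]["pixels"])],[.51,.355,0.22],.16,.11,0,.06))
r=nets.silhouettes(t,"tray_red")
if r: print("red top",r[0]["confidence"],fit([(t,r[0]["pixels"])],[.51,.355,0.22],.16,.11,0,.06))
E
```

```text
scene liner centroid [ 0.52547272 -0.39672711] rect ((525.4346313476562, -395.9189453125), (91.95457458496094, 141.73974609375), 4.257379531860352)
top liner centroid [ 0.52459468 -0.38990771] rect ((524.5477905273438, -390.05401611328125), (94.39411163330078, 142.9607696533203), 4.525710582733154)
green top 0.8 (array([ 0.46520458,  0.12408823, -0.00815525]), np.float64(0.06381551887364223))
green scene 0.94 (array([4.63646017e-01, 1.09819958e-01, 2.41347480e-05]), np.float64(0.05724464532553797))
red scene 0.79 (array([0.51195277, 0.35013633, 0.22357839]), np.float64(0.04994532007945984))
red top 0.64 (array([0.51321389, 0.35953999, 0.18554967]), np.float64(0.054533636391283835))
```

View pics/t5.png

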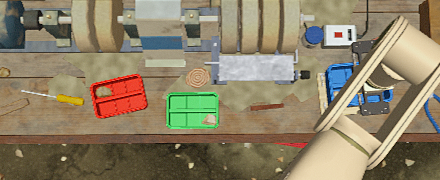

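View pics/s5.png

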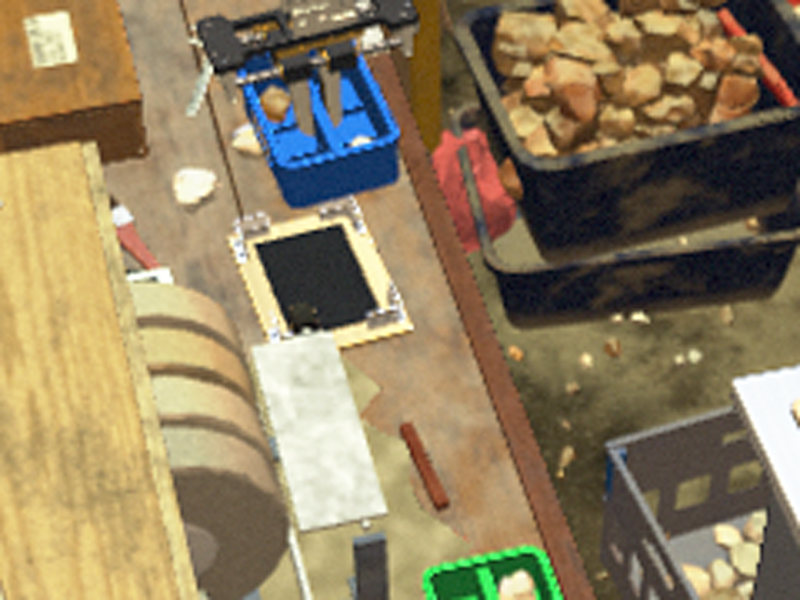

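Request:
carry_out([
  [-1.5,0.2,1.5],
  [0,0,0],
  [-1.5,0.2,1.7],
  [0,0,0],
  [-1,0,1.7],
  [0,0,0],
  [-0.5,0,1.7],
  [0,0,0],
  [0,0,1.7],
  [0,0,0],
], spin=[0,0,0,0,0,0,0,0,0,0])

```text
t: 23.63
ee_pos: [0.5235, -0.3865, 0.1739]
orientation: [-0.009, 0.675, 0.738, -0.012]
contact_force: [-1.7, 0.8, -6.5]
width: 0.0118
```

```bash
python3 st.py w22 .525 -.393 .135 .077
```

```text
t 23.68 pos [ 0.5247 -0.3873  0.1773] jaw 5.13 deg tilt 1.60 F [-0.   0.1 -2.9] w 0.0122 q6 -0.79
delta cm [-0.54  0.09  4.23] spin 0.72 x-axis [-0.09   0.996] y-axis [0.996 0.089]
tool z axis world (mrad) [-26.2  -9.5]
q4 -0.0242 pitch err 0.0140
```

View pics/w22.png

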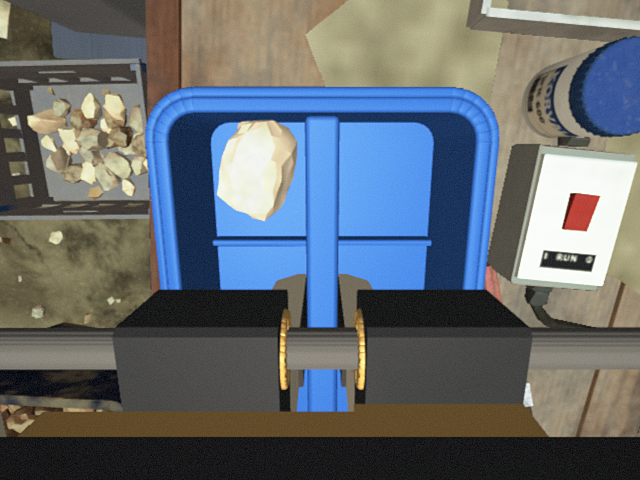

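Request:
carry_out([
  [-0.2,0,0.5],
  [-0.2,0,0.8],
  [-0.1,0,1],
  [0,0,1],
  [0,0,0.9],
  [0,0,0.6],
  [0,0,0.3],
  [0,0,0],
], spin=[0.3,0.2,0.2,0,0,0,0,0])

```text
t: 24.35
ee_pos: [0.5262, -0.3936, 0.128]
orientation: [-0.003, 0.679, 0.734, -0.012]
contact_force: [-0.3, 0.5, -5.0]
width: 0.0121
```

```bash
python3 st.py w23 .525 -.393 .135 .077
```

```text
t 24.40 pos [ 0.5263 -0.3936  0.1282] jaw 4.39 deg tilt 1.42 F [-0.4  0.7 -4.9] w 0.0119 q6 -0.78
delta cm [ 0.06 -0.14 -0.67] spin -0.02 x-axis [-0.077  0.997] y-axis [0.997 0.077]
tool z axis world (mrad) [-20.7 -13.5]
q4 -0.0241 pitch err 0.0070
```

View pics/w23.png

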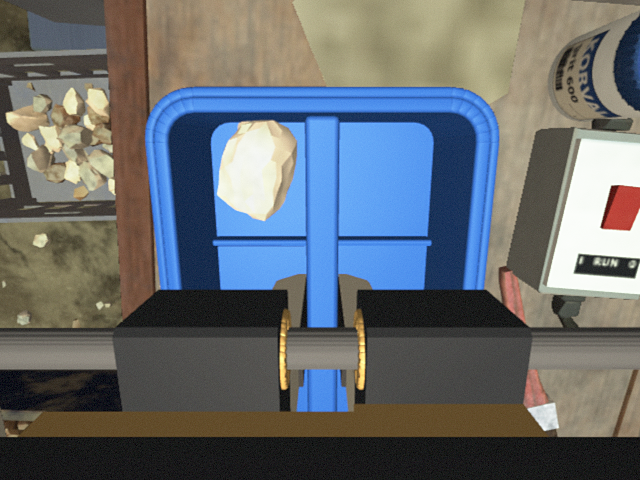

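```bash
python3 - <<'E'
from h import *
from cell import eyes,nets,arm
import pickle
V={}
for n in("scene","top"):
    p=eyes.grab_frame(n); V[n]=p
    u,v=proj(p,[.525,-.39,.08])[0].astype(int)
    c=cv2.resize(p["image"][v-45:v+45,u-60:u+60],None,fx=6,fy=6,interpolation=2)
    cv2.imwrite(f"pics/{n}6.png",c[:,:,::-1]); print(n,u-60,v-45)
pickle.dump(V,open("P6.pkl","wb"))
E
```

```text
scene 223 115
top 394 194
```

View pics/scene6.png

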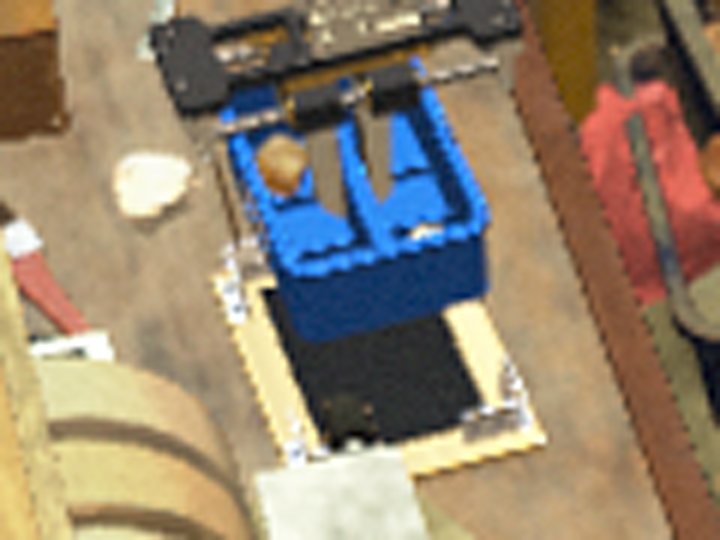

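View pics/top6.png

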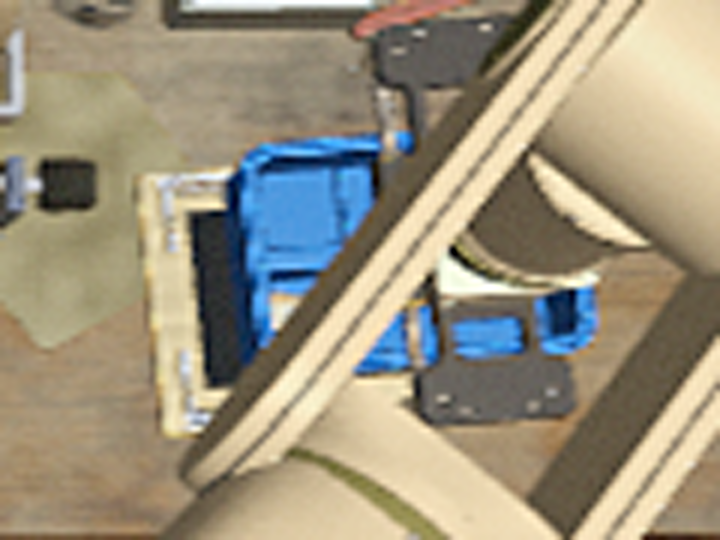

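```bash
cat > ov.py <<'E'
from h import *
import pickle,sys
from cell import arm
def tray_wire(s,L=.16,W=.11,off=.0008):
    M=rot(s["orientation"]); o=s["ee_pos"]-M[:,2]*0+0
    # tool frame: tray y=tool x, tray x= tool y, up=-z ; underside is at +z .023 from TCP (TCP 23mm above underside)
    f=lambda x,y,z: s["ee_pos"]+M[:,0]*(y+off)+M[:,1]*x-M[:,2]*(z-.023)
    top=[f(a*W/2,b*L/2,.06) for a,b in((1,1),(1,-1),(-1,-1),(-1,1))]
    bot=[f(a*W/2,b*L/2,.006) for a,b in((1,1),(1,-1),(-1,-1),(-1,1))]
    return np.array(top),np.array(bot)
if __name__=="__main__":
    cx,cy,ca=map(float,sys.argv[1:4]); V=pickle.load(open(sys.argv[4],"rb")); s=arm.state()
    for n,p in V.items():
        u,v=proj(p,[.525,-.39,.08])[0].astype(int); o=np.array([u-60,v-45])
        c=cv2.resize(p["image"][v-45:v+45,u-60:u+60],None,fx=6,fy=6,interpolation=cv2.INTER_CUBIC)
        def d(X,col): cv2.polylines(c,[((proj(p,X)-o+.5)*6).astype(int)],True,col,1)
        t,b=tray_wire(s); d(t,(255,255,0)); d(b,(255,255,0))
        d(box(cx,cy,ca,.194,.144,.012,.012)[:4],(255,0,0)); d(box(cx,cy,ca,.143,.094,.014,.014)[:4],(255,0,0))
        cv2.imwrite(f"pics/ov_{n}_{sys.argv[5]}.png",c[:,:,::-1])
E
python3 ov.py .5248 -.392 .077 P6.pkl 6
```

```text
(no output)
```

View pics/ov_scene_6.png

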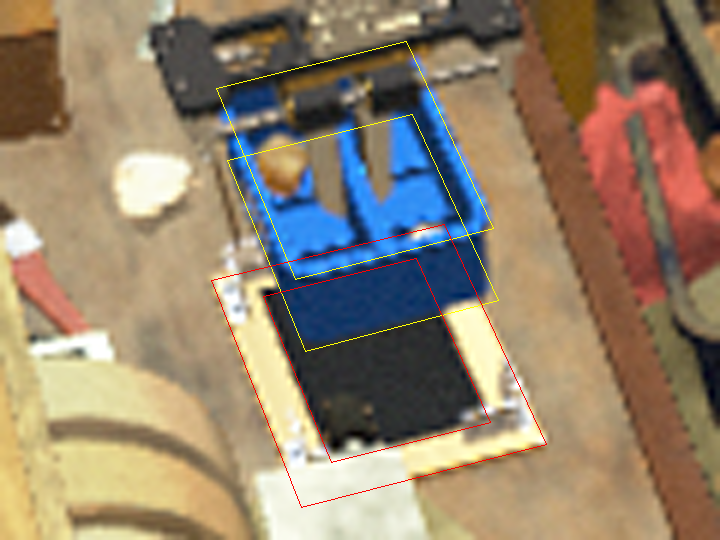

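View pics/ov_top_6.png

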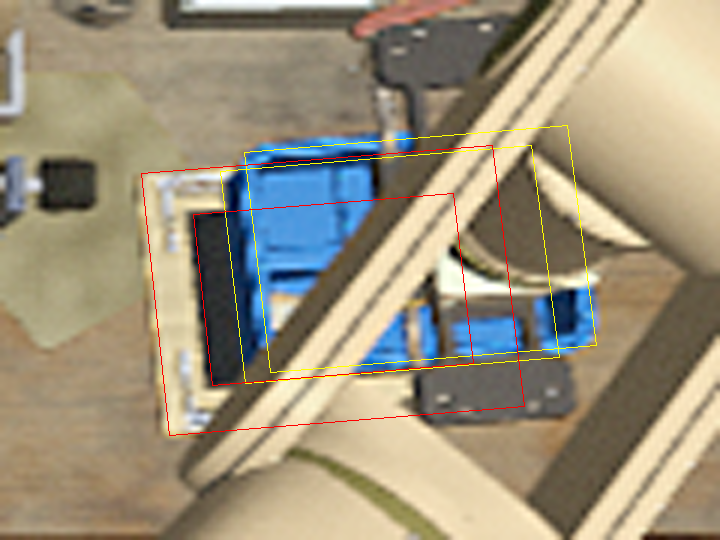

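Request:
carry_out([
  [0,-0.1,0.4],
  [0,-0.1,0.7],
  [0,-0.1,0.8],
  [0,-0.1,0.8],
  [0,0,0.8],
  [0,0,0.6],
  [0,0,0.4],
  [0,0,0.2],
  [0,0,0],
], spin=[0,0,0,0,0,0,0,0,0])

```text
t: 25.25
ee_pos: [0.5219, -0.3957, 0.0786]
orientation: [-0.001, 0.679, 0.734, -0.012]
contact_force: [-0.4, 0.1, -4.3]
width: 0.0118
```

```bash
python3 st.py w24 .5225 -.3933 .068 .077
cat > gr.py <<'E'
from cell import eyes
import pickle,sys
pickle.dump({n:eyes.grab_frame(n) for n in("scene","top")},open(sys.argv[1],"wb"))
E
python3 gr.py P7.pkl; python3 ov.py .5225 -.3925 .077 P7.pkl 7
```

```text
t 25.30 pos [ 0.5219 -0.3956  0.0788] jaw 4.39 deg tilt 1.37 F [-0.2  0.4 -5. ] w 0.0123 q6 -0.78
delta cm [0.25 0.1  1.07] spin -0.02 x-axis [-0.077  0.997] y-axis [0.997 0.077]
tool z axis world (mrad) [-17.7 -16. ]
q4 -0.0246 pitch err 0.0030
```

View pics/ov_scene_7.png

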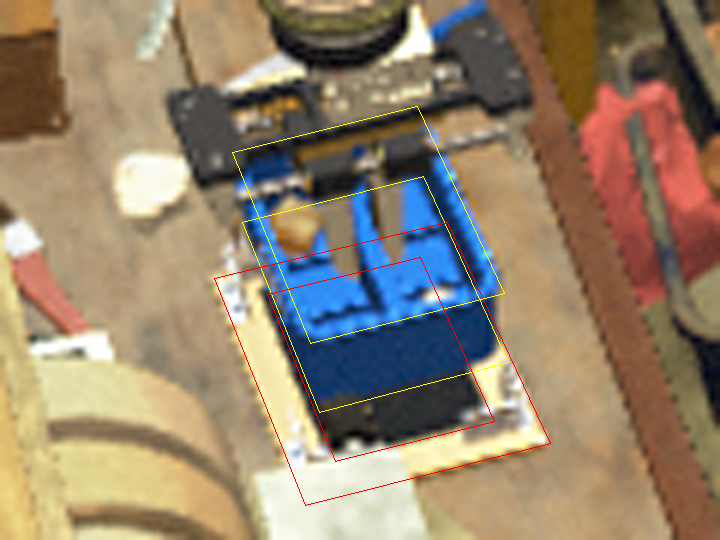

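View pics/w24.png

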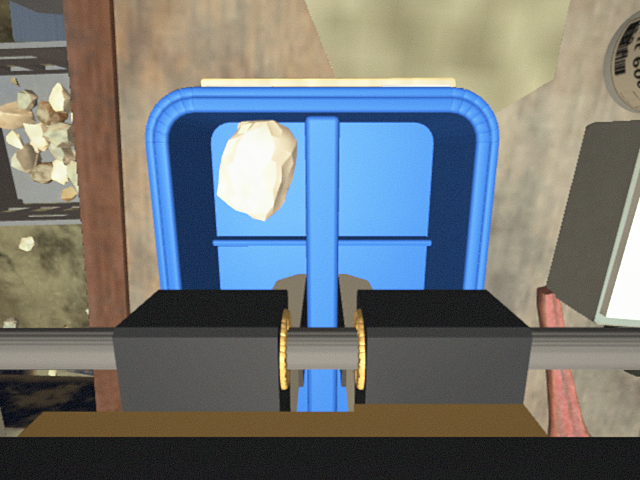

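View pics/ov_top_7.png

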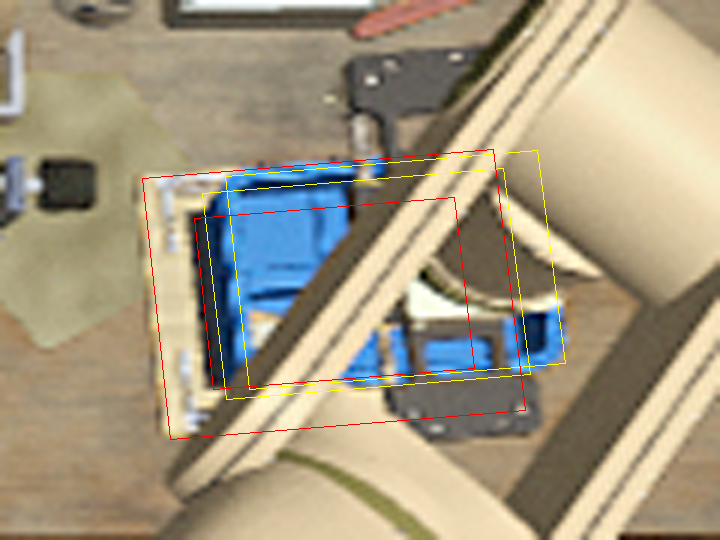

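```bash
python3 - <<'E'
from h import *
from cell import eyes,arm
p=eyes.grab_frame("wrist")
c=cv2.resize(p["image"][60:110,130:510],None,fx=2,fy=6,interpolation=2); cv2.imwrite("pics/wc.png",c[:,:,::-1])
for z in(0,.012):
    e=back(p,[[201.5,80],[456,78.5]],z)[:,:2]; m=e.mean(0); d=e[1]-e[0]
    a=np.arctan2(d[1],d[0]); print(z,e.round(4).tolist(),np.linalg.norm(d),a, "centre",m+0.097*np.array([np.sin(a),-np.cos(a)]))
s=arm.state(); M=rot(s["orientation"])
# predicted tray front rim pixel
f=lambda x,y,z: s["ee_pos"]+M[:,0]*y+M[:,1]*x-M[:,2]*(z-.023)
print(proj(p,[f(-.055,.08,.06),f(.055,.08,.06),f(0,.08,.06),f(0,.075,.052)]).round(1))
E
```

```text
0 [[0.441, -0.2999], [0.5917, -0.2877]] 0.15121119505545005 0.08064820281397458 centre [ 0.52416078 -0.39049639]
0.012 [[0.4448, -0.3013], [0.5882, -0.2897]] 0.1438374073956141 0.0806482028139749 centre [ 0.52432618 -0.3921853 ]
[[151.   98.2]
 [496.9  98.6]
 [323.9  98.4]
 [323.8 116.8]]
```

View pics/wc.png

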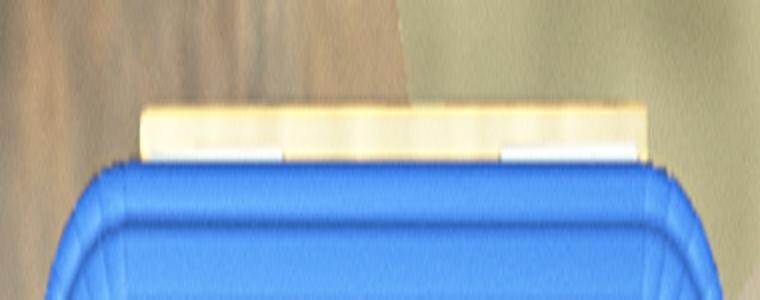

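Request:
carry_out([
  [0.1,0.1,0.1],
  [0.1,0.1,0.3],
  [0,0.1,0.4],
  [0,0,0.4],
  [0,0,0.3],
  [0,0,0.1],
  [0,0,0],
], spin=[0,0,0,0,0,0,0])

```text
t: 26.03
ee_pos: [0.5268, -0.3948, 0.0644]
orientation: [0.002, 0.679, 0.734, -0.012]
contact_force: [-0.8, -0.3, -4.9]
width: 0.0117
```

```bash
python3 st.py w25 .5244 -.3937 .037 .078
```

```text
t 26.08 pos [ 0.5267 -0.3948  0.0644] jaw 4.41 deg tilt 1.37 F [ 0.1  0.6 -5.2] w 0.0119 q6 -0.78
delta cm [ 0.18 -0.18  2.74] spin -0.06 x-axis [-0.077  0.997] y-axis [0.997 0.077]
tool z axis world (mrad) [-13.5 -19.6]
q4 -0.0247 pitch err -0.0024
```

View pics/w25.png

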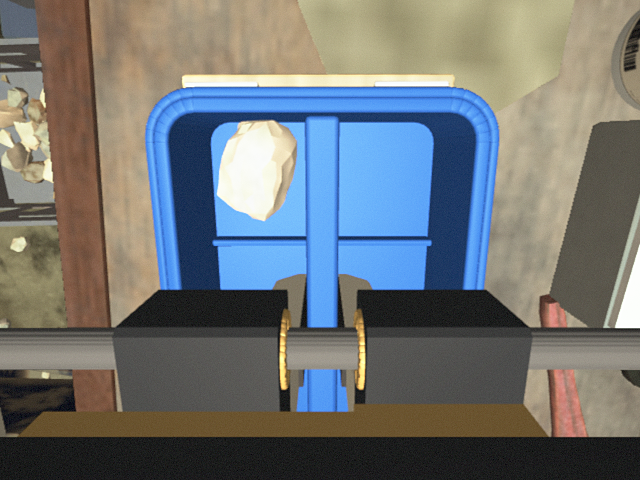

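```bash
cat > cr.py <<'E'
from h import *
from cell import eyes,arm
import sys
p=eyes.grab_frame("wrist")
a=list(map(float,sys.argv[1:5]))
e=back(p,[a[:2],a[2:]],.012)[:,:2]; m=e.mean(0); d=e[1]-e[0]
t=np.arctan2(d[1],d[0]); c=m+0.097*np.array([np.sin(t),-np.cos(t)]); print(np.linalg.norm(d),t,"centre",c)
s=arm.state(); M=rot(s["orientation"])
b=np.append(c,.014)-s["ee_pos"]; print("seat in tool frame mm",(M.T@b*1000).round(1))
f=lambda x,y,z: s["ee_pos"]+M[:,0]*y+M[:,1]*x-M[:,2]*(z-.023)
print(proj(p,[f(-.055,.08,.06),f(.055,.08,.06),f(0,.075,.06),f(0,.075,.052)]).round(1))
im=p["image"]; 
for r in (76,78,80): 
    L=im[r].astype(int); print(r,[ (x,tuple(L[x])) for x in list(range(178,190,2))+list(range(448,460,2))])
E
python3 cr.py 183 75.5 454.5 74.5; python3 -c "
import cv2;i=cv2.imread('pics/w25.png');cv2.imwrite('pics/wc.png',cv2.resize(i[60:130,130:510],None,fx=2,fy=6,interpolation=2))"
```

```text
0.142835243999616 0.07914928779947254 centre [ 0.52338151 -0.39152603]
seat in tool frame mm [ 4.6 -2.5 50.7]
[[150.8  98.1]
 [496.6  98.5]
 [323.7 114.8]
 [323.6 116.6]]
76 [(178, (np.int64(161), np.int64(147), np.int64(123))), (180, (np.int64(164), np.int64(144), np.int64(124))), (182, (np.int64(223), np.int64(199), np.int64(145))), (184, (np.int64(255), np.int64(253), np.int64(193))), (186, (np.int64(255), np.int64(248), np.int64(191))), (188, (np.int64(255), np.int64(249), np.int64(192))), (448, (np.int64(244), np.int64(234), np.int64(183))), (450, (np.int64(243), np.int64(230), np.int64(181))), (452, (np.int64(239), np.int64(223), np.int64(169))), (454, (np.int64(222), np.int64(203), np.int64(152))), (456, (np.int64(189), np.int64(179), np.int64(142))), (458, (np.int64(188), np.int64(183), np.int64(141)))]
78 [(178, (np.int64(163), np.int64(148), np.int64(124))), (180, (np.int64(154), np.int64(140), np.int64(118))), (182, (np.int64(250), np.int64(244), np.int64(198))), (184, (np.int64(254), np.int64(251), np.int64(224))), (186, (np.int64(252), np.int64(248), np.int64(221))), (18
[... 326 characters left out ...]
 (np.int64(187), np.int64(183), np.int64(144)))]
80 [(178, (np.int64(161), np.int64(145), np.int64(122))), (180, (np.int64(152), np.int64(136), np.int64(116))), (182, (np.int64(248), np.int64(242), np.int64(183))), (184, (np.int64(254), np.int64(251), np.int64(223))), (186, (np.int64(252), np.int64(249), np.int64(222))), (188, (np.int64(252), np.int64(248), np.int64(219))), (448, (np.int64(241), np.int64(233), np.int64(193))), (450, (np.int64(241), np.int64(233), np.int64(193))), (452, (np.int64(241), np.int64(230), np.int64(181))), (454, (np.int64(225), np.int64(206), np.int64(152))), (456, (np.int64(189), np.int64(182), np.int64(146))), (458, (np.int64(188), np.int64(180), np.int64(142)))]
```

View pics/wc.png

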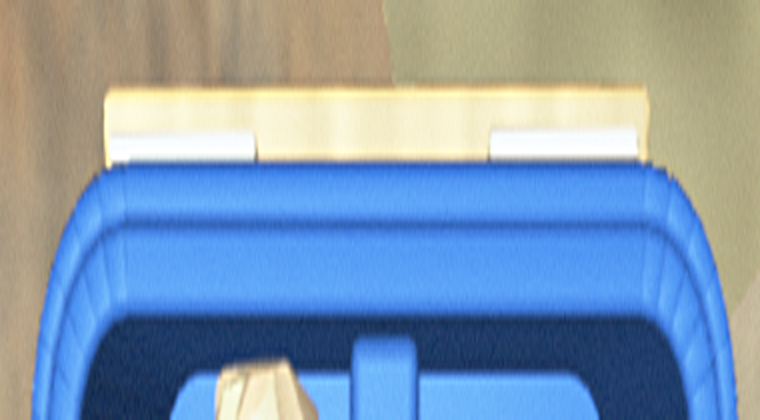

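Request:
carry_out([
  [0.15,-0.1,0.1],
  [0.1,-0.1,0.2],
  [0.1,-0.1,0.3],
  [0,0,0.3],
  [0,0,0.1],
  [0,0,0],
], spin=[0,0,0,0,0,0])

```text
t: 26.63
ee_pos: [0.5232, -0.3918, 0.0543]
orientation: [0.002, 0.679, 0.734, -0.012]
contact_force: [0.5, 0.5, -4.4]
width: 0.0121
```

```bash
python3 st.py w26 .5239 -.3920 .037 .078
```

```text
t 26.68 pos [ 0.5232 -0.3918  0.0543] jaw 4.39 deg tilt 1.37 F [-0.4 -0.1 -4.8] w 0.0118 q6 -0.78
delta cm [0.01 0.09 1.73] spin -0.08 x-axis [-0.077  0.997] y-axis [0.997 0.077]
tool z axis world (mrad) [-12.6 -20.4]
q4 -0.0249 pitch err -0.0036
```

View pics/w26.png

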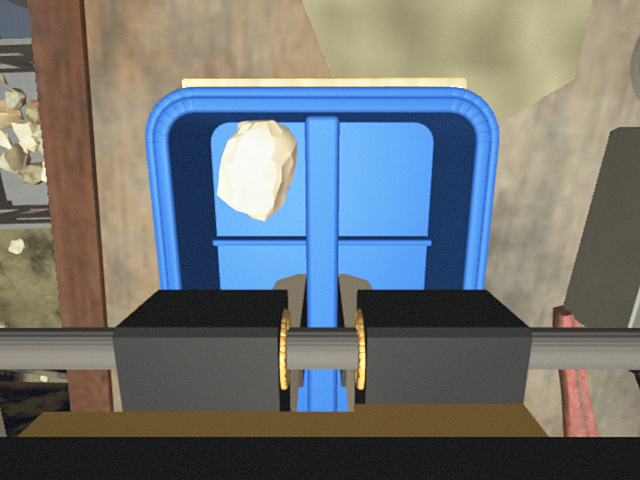

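Request:
carry_out([
  [0,0,0.1],
  [0,0,0.2],
  [0,0,0.2],
  [0,0,0.2],
  [0,0,0.2],
  [0,0,0.1],
  [0,0,0.1],
], spin=[0,0,0,0,0,0,0])

```text
t: 27.27
ee_pos: [0.5235, -0.3924, 0.0427]
orientation: [0.003, 0.679, 0.734, -0.012]
contact_force: [0.2, 0.7, -4.8]
width: 0.0114
```

```bash
python3 st.py w27 .5239 -.3920 .037 .078
```

```text
t 27.32 pos [ 0.5233 -0.3923  0.0423] jaw 4.39 deg tilt 1.38 F [-0.3 -0.4 -4.6] w 0.0119 q6 -0.78
delta cm [0.03 0.07 0.53] spin -0.08 x-axis [-0.077  0.997] y-axis [0.997 0.077]
tool z axis world (mrad) [-12.2 -20.7]
q4 -0.0251 pitch err -0.0041
```

Request:
carry_out([
  [0,0,0.1],
  [0,0,0.1],
  [0,0,0.1],
  [0,0,0.1],
], spin=[0,0,0,0])

```text
t: 27.65
ee_pos: [0.5234, -0.3926, 0.0383]
orientation: [0.003, 0.679, 0.734, -0.012]
contact_force: [-1.5, -1.5, 0.2]
width: 0.0119
```

```bash
python3 st.py w28 .5239 -.3920 .037 .078
```

```text
t 27.70 pos [ 0.5235 -0.3926  0.0384] jaw 4.39 deg tilt 1.39 F [-0.9  0.6 -1.8] w 0.0118 q6 -0.78
delta cm [0.06 0.05 0.14] spin -0.08 x-axis [-0.077  0.997] y-axis [0.997 0.077]
tool z axis world (mrad) [-11.7 -21.2]
q4 -0.0252 pitch err -0.0048
```

Request:
carry_out([
  [0,0,0.1],
  [0,0,0.1],
  [0,0,0.15],
  [0,0,0.15],
  [0,0,0.15],
  [0,0,0.15],
], spin=[0,0,0,0,0,0])

```text
t: 28.2
ee_pos: [0.524, -0.3939, 0.0371]
orientation: [0.004, 0.679, 0.734, -0.012]
contact_force: [-7.1, 4.5, 9.9]
width: 0.0118
```

```bash
python3 st.py w28 .5239 -.3920 .037 .078
```

```text
t 28.25 pos [ 0.5239 -0.3938  0.0371] jaw 4.39 deg tilt 1.43 F [-7.9  4.7 10.9] w 0.0120 q6 -0.78
delta cm [0.18 0.01 0.01] spin -0.08 x-axis [-0.077  0.997] y-axis [0.997 0.077]
tool z axis world (mrad) [-10.5 -22.7]
q4 -0.0256 pitch err -0.0067
```

View pics/w28.png

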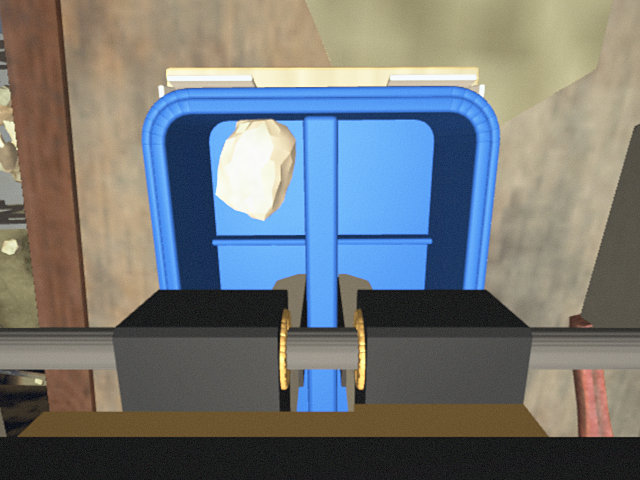

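Request:
carry_out([
  [0,0,0],
  [0,0,0],
  [0,0,0],
  [0,0,0],
  [0,0,0],
], spin=[0,0,0,0,0], claw=4.6)

```text
t: 28.67
ee_pos: [0.5258, -0.3951, 0.039]
orientation: [0.006, 0.679, 0.734, -0.012]
contact_force: [0.6, -0.1, -0.4]
width: 0.0403
```

```bash
python3 st.py w29 .5239 -.3920 .15 .078
```

```text
t 28.72 pos [ 0.5258 -0.3951  0.039 ] jaw 4.38 deg tilt 1.53 F [0.8 0.2 0.6] w 0.0436 q6 -0.78
delta cm [  0.05  -0.26 -11.1 ] spin -0.08 x-axis [-0.077  0.997] y-axis [0.997 0.076]
tool z axis world (mrad) [ -6.4 -26. ]
q4 -0.0254 pitch err -0.0120
```

View pics/w29.png

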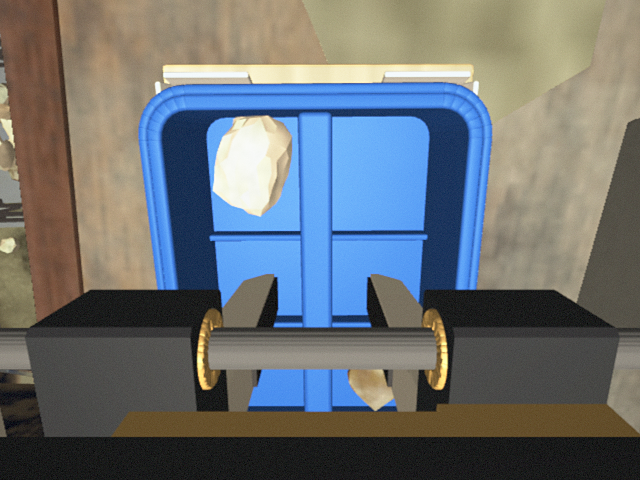

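Both stones are in; now rise straight up and check the seating.

Request:
carry_out([
  [0,-0.1,-0.6],
  [0,0,-1.2],
  [0,0,-1.8],
  [0,0,-2],
  [0,0,-2],
  [0,0,-2],
  [0,0,-2],
  [0,0,-2],
  [0,0,-1.2],
  [0,0,-0.5],
], spin=[0,0,0,0,0,0,0,0,0,0])

```text
t: 29.55
ee_pos: [0.5246, -0.39, 0.2044]
orientation: [0.006, 0.679, 0.734, -0.012]
contact_force: [-0.1, 0.1, 0.4]
width: 0.0457
```

```bash
python3 st.py w30 .463 .118 .20 0; python3 gr.py P8.pkl; python3 - <<'E'
from h import *
import pickle
V=pickle.load(open("P8.pkl","rb")); p=V["scene"]; u,v=proj(p,[.525,-.39,.05])[0].astype(int)
cv2.imwrite("pics/s8.png",cv2.resize(p["image"][v-45:v+45,u-60:u+60],None,fx=6,fy=6,interpolation=2)[:,:,::-1])
E
```

```text
t 29.60 pos [ 0.5251 -0.3904  0.2054] jaw 4.37 deg tilt 1.54 F [0.2 0.5 1.7] w 0.0459 q6 -0.78
delta cm [51.17 -2.31 -0.76] spin 4.37 x-axis [-0.076  0.997] y-axis [0.997 0.076]
tool z axis world (mrad) [ -5.9 -26.2]
q4 -0.0238 pitch err -0.0124
```

View pics/w30.png

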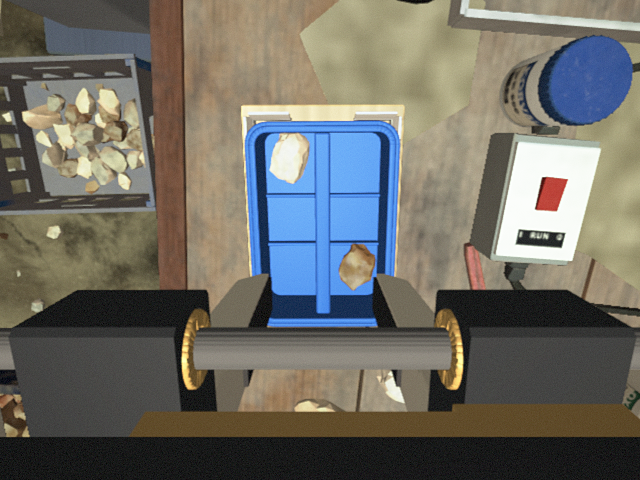

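View pics/s8.png

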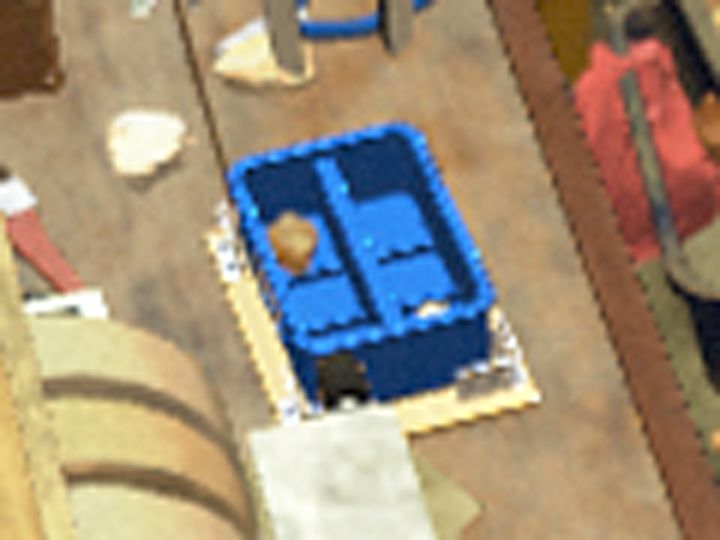

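Request:
carry_out([
  [1,-0.1,-0.1],
  [2,-0.1,-0.1],
  [2.6,-0.2,-0.1],
  [2.8,-0.2,-0.1],
  [2.8,-0.2,-0.1],
  [2.8,-0.2,-0.1],
  [2.8,-0.2,-0.1],
  [2.8,-0.2,-0.1],
  [2.8,-0.2,-0.1],
  [2.8,-0.2,-0.1],
], spin=[0,0.5,0.5,0.5,0.5,0.5,0.5,0.5,0.5,0.1])

```text
t: 30.53
ee_pos: [0.4827, -0.1234, 0.1864]
orientation: [-0.011, 0.709, 0.705, -0.016]
contact_force: [-0.2, 0.7, -0.2]
width: 0.046
```

```bash
python3 st.py w31 .463 .118 .20 0.005
```

```text
t 30.58 pos [ 0.4823 -0.1187  0.1861] jaw -0.22 deg tilt 2.20 F [ 1.9  3.2 -0.3] w 0.0461 q6 -0.33
delta cm [23.66 -2.07 -1.41] spin -0.51 x-axis [0.004 1.   ] y-axis [ 0.999 -0.004]
tool z axis world (mrad) [-38.3  -3.9]
q4 -0.0162 pitch err 0.0349
```

Request:
carry_out([
  [1.6,-0.1,-0.2],
  [1.8,-0.2,-0.3],
  [1.8,-0.2,-0.3],
  [1.8,-0.2,-0.3],
  [1.8,-0.2,-0.3],
  [1.8,-0.2,-0.3],
  [1.8,-0.2,-0.3],
  [1.8,-0.2,-0.3],
  [1.8,-0.2,-0.3],
  [1.8,-0.1,-0.3],
], spin=[0,0,0,0,0,0,0,0,0,0])

```text
t: 31.42
ee_pos: [0.4503, 0.0723, 0.198]
orientation: [-0.024, 0.707, 0.706, -0.024]
contact_force: [0.5, 0.0, -0.3]
width: 0.046
```

```bash
python3 st.py w31 .463 .118 .20 0.005
```

```text
t 31.47 pos [0.4501 0.075  0.1984] jaw 0.04 deg tilt 3.94 F [-0.7  1.4  0.3] w 0.0461 q6 0.05
delta cm [ 4.3   1.28 -0.24] spin -0.25 x-axis [-0.001  1.   ] y-axis [0.998 0.001]
tool z axis world (mrad) [-68.7   2.2]
q4 0.0055 pitch err 0.0686
```

Request:
carry_out([
  [1,0,0],
  [0,0,0],
  [0,0,4],
  [0,0,0],
  [0,0,0],
  [0,0,4],
  [0,0,0],
  [0,0,0],
], spin=[0,0,0,0,0,0,0,0])

```text
t: 32.13
ee_pos: [0.4399, 0.0848, 0.1149]
orientation: [-0.027, 0.705, 0.708, -0.027]
contact_force: [0.9, 0.4, 1.1]
width: 0.046
```

```bash
python3 st.py w31 .463 .118 .20 0.005
```

```text
t 32.18 pos [0.4393 0.0847 0.1144] jaw 0.27 deg tilt 4.49 F [-0.2 -0.9 -0.3] w 0.0452 q6 0.07
delta cm [ 3.32  1.71 -8.72] spin -0.02 x-axis [-0.005  1.   ] y-axis [0.997 0.005]
tool z axis world (mrad) [-78.2   0.2]
q4 0.0058 pitch err 0.0781
```

```bash
cat >> st.py <<'E'
print("q",q.round(4))
E
python3 st.py w31 .463 .118 .20 0.005 | tail -2
```

```text
q4 0.0059 pitch err 0.0768
q [ 0.0712 -0.1323  1.9456  0.0059  1.4051  0.0653]
```

Request:
carry_out([
  [0.5,0,-0.7],
  [0.5,0,-0.7],
  [0.5,0,-0.7],
  [0.5,0,-0.7],
  [0.5,0,-0.7],
  [0,0,0],
], spin=[0,0,0,0,0,0])

```text
t: 32.73
ee_pos: [0.4491, 0.1131, 0.1639]
orientation: [-0.023, 0.705, 0.708, -0.021]
contact_force: [-0.3, -0.5, -0.0]
width: 0.0461
```

```bash
python3 st.py w31 .463 .118 .20 0.005
```

```text
t 32.78 pos [0.4489 0.1128 0.1632] jaw 0.24 deg tilt 3.59 F [0.1 0.  0.1] w 0.0460 q6 0.12
delta cm [ 0.52  1.18 -3.76] spin -0.04 x-axis [-0.004  1.   ] y-axis [0.998 0.004]
tool z axis world (mrad) [-62.5   2.2]
q4 0.0101 pitch err 0.0618
q [ 0.127  -0.1502  1.8701  0.0101  1.4835  0.1217]
```

Request:
carry_out([
  [0,0.1,-0.7],
  [0,0.1,-0.7],
  [0,0.1,-0.7],
  [0,0.1,-0.7],
  [0,0.1,-0.7],
  [0,0,-0.7],
  [0,0,-0.7],
  [0,0,-0.7],
  [0,0,-0.7],
  [0,0,-0.7],
], spin=[0,0,0,0,0,0,0,0,0,0])

```text
t: 33.62
ee_pos: [0.4578, 0.1119, 0.2376]
orientation: [-0.024, 0.705, 0.708, -0.023]
contact_force: [-0.1, -1.1, -0.4]
width: 0.046
```

```bash
python3 st.py w31 .463 .118 .20 0.005
```

```text
t 33.67 pos [0.4586 0.112  0.2393] jaw 0.22 deg tilt 3.70 F [-0.4 -0.6  1.8] w 0.0464 q6 0.12
delta cm [0.59 0.69 3.9 ] spin -0.07 x-axis [-0.004  1.   ] y-axis [0.998 0.004]
tool z axis world (mrad) [-64.5   1.4]
q4 0.0094 pitch err 0.0639
q [ 0.1233 -0.1628  1.7421  0.0094  1.6262  0.1197]
```

Request:
carry_out([
  [0,0,0],
  [0,0,2.5],
  [0,0,0],
  [0,0,2.5],
  [0,0,0],
  [0,0,2.5],
  [0,0,0],
  [0,0,0],
], spin=[0,0,0,0,0,0,0,0])

```text
t: 34.33
ee_pos: [0.4556, 0.1124, 0.169]
orientation: [-0.022, 0.705, 0.708, -0.021]
contact_force: [1.1, 0.9, 0.8]
width: 0.0456
```

```bash
python3 st.py w31 .463 .118 .20 0.005
```

```text
t 34.38 pos [0.4551 0.1123 0.1685] jaw 0.23 deg tilt 3.53 F [ 0.1 -1.1 -1.1] w 0.0460 q6 0.12
delta cm [ 0.57  0.59 -3.19] spin -0.05 x-axis [-0.004  1.   ] y-axis [0.998 0.004]
tool z axis world (mrad) [-61.6   1.8]
q4 0.0095 pitch err 0.0610
q [ 0.1249 -0.1379  1.8492  0.0095  1.4913  0.1198]
```

Request:
carry_out([
  [0.2,0,-0.7],
  [0.2,0,-0.7],
  [0.2,0,-0.7],
  [0,0,-0.7],
  [0,0,-0.7],
  [0,0,0],
], spin=[0,0,0,0,0,0])

```text
t: 34.88
ee_pos: [0.4609, 0.1196, 0.2151]
orientation: [-0.02, 0.705, 0.708, -0.017]
contact_force: [0.6, -0.2, -1.3]
width: 0.0462
```

```bash
python3 st.py w31 .463 .118 .20 0.005
```

```text
t 34.93 pos [0.4608 0.1195 0.2145] jaw 0.25 deg tilt 3.03 F [ 0.4 -0.   1.2] w 0.0460 q6 0.13
delta cm [-0.16  0.3   1.43] spin -0.04 x-axis [-0.004  1.   ] y-axis [0.999 0.004]
tool z axis world (mrad) [-52.7   3.2]
q4 0.0104 pitch err 0.0518
q [ 0.1378 -0.1549  1.7796  0.0104  1.5686  0.1332]
```

Request:
carry_out([
  [0,0,2.5],
  [0,0,-0.7],
  [0,0,-0.7],
  [0,0,2.5],
  [0,0,-0.7],
  [0,0,-0.7],
  [0,0,2.5],
  [0,0,-0.7],
  [0,0,-0.7],
  [0,0,0],
], spin=[0,0,0,0,0,0,0,0,0,0])

```text
t: 35.77
ee_pos: [0.4633, 0.1198, 0.1983]
orientation: [-0.017, 0.706, 0.708, -0.014]
contact_force: [-0.6, 0.4, -0.1]
width: 0.0459
```

```bash
python3 st.py w31 .463 .118 .20 0.005
```

```text
t 35.82 pos [0.4639 0.1199 0.1986] jaw 0.23 deg tilt 2.39 F [0.3 0.  0.2] w 0.0458 q6 0.13
delta cm [-0.19 -0.09 -0.13] spin -0.05 x-axis [-0.004  1.   ] y-axis [0.999 0.004]
tool z axis world (mrad) [-41.4   4.6]
q4 0.0103 pitch err 0.0404
q [ 0.1377 -0.1502  1.804   0.0103  1.5282  0.1331]
```

Request:
carry_out([
  [0,0,4],
  [0,0,-1.2],
  [0,0,-1.2],
  [0,0,4],
  [0,0,-1.2],
  [0,0,-1.2],
  [0,0,4],
  [0,0,-1.2],
  [0,0,-1.2],
  [0,0,0],
], spin=[0,0,0,0,0,0,0,0,0,0])

```text
t: 36.65
ee_pos: [0.4595, 0.1197, 0.158]
orientation: [-0.017, 0.706, 0.708, -0.013]
contact_force: [0.5, 0.4, 0.8]
width: 0.0463
```

```bash
python3 st.py w31 .463 .118 .20 0.005
```

```text
t 36.70 pos [0.4606 0.1199 0.1585] jaw 0.23 deg tilt 2.30 F [ 0.1 -0.3  0.8] w 0.0463 q6 0.13
delta cm [-0.17  0.07 -4.15] spin -0.05 x-axis [-0.004  1.   ] y-axis [0.999 0.004]
tool z axis world (mrad) [-39.8   4.9]
q4 0.0105 pitch err 0.0388
q [ 0.1386 -0.134   1.8634  0.0105  1.451   0.1331]
```

Request:
carry_out([
  [0,0,-0.7],
  [0,0,-0.7],
  [0,0,-0.7],
  [0,0,-0.7],
  [0,0,0],
  [0,0,2],
  [0,0,-0.7],
  [0,0,-0.7],
  [0,0,-0.7],
  [0,0,0],
], spin=[0,0,0,0,0,0,0,0,0,0])

```text
t: 37.53
ee_pos: [0.4694, 0.1207, 0.2043]
orientation: [-0.01, 0.706, 0.708, -0.005]
contact_force: [1.0, 0.2, 0.5]
width: 0.0457
```

```bash
python3 st.py w31 .463 .118 .20 0.005
```

```text
t 37.58 pos [0.4693 0.1207 0.2037] jaw 0.23 deg tilt 1.33 F [ 0.2 -0.7 -0.3] w 0.0462 q6 0.13
delta cm [-0.27 -0.62  0.38] spin -0.05 x-axis [-0.004  1.   ] y-axis [1.    0.004]
tool z axis world (mrad) [-22.    7.4]
q4 0.0104 pitch err 0.0208
q [ 0.1377 -0.1584  1.8018  0.0104  1.519   0.1331]
```

Request:
carry_out([
  [0,-0.2,2.5],
  [0,-0.2,-0.7],
  [0,0,-0.7],
  [0,0,-0.7],
  [0,0,0],
  [0,0,2.5],
  [0,0,-0.7],
  [0,0,-0.7],
  [0,0,-0.7],
  [0,0,0],
], spin=[0,0,0,0,0,0,0,0,0,0])

```text
t: 38.42
ee_pos: [0.4694, 0.1213, 0.2112]
orientation: [-0.007, 0.706, 0.709, -0.0]
contact_force: [-0.8, 0.9, 0.3]
width: 0.0462
```

```bash
python3 st.py w31 .463 .118 .20 0.005
```

```text
t 38.47 pos [0.4693 0.1213 0.2107] jaw 0.24 deg tilt 0.77 F [ 0.3 -0.3  0.4] w 0.0460 q6 0.13
delta cm [-0.33 -0.62  1.07] spin -0.05 x-axis [-0.004  1.   ] y-axis [1.    0.004]
tool z axis world (mrad) [-9.8  9.1]
q4 0.0104 pitch err 0.0084
q [ 0.1389 -0.1747  1.8032  0.0104  1.5215  0.1342]
```

Request:
carry_out([
  [-0.2,-0.3,2.5],
  [0,0,0],
  [-0.1,-0.2,2.5],
  [0,0,0],
  [0,0,2.5],
  [0,0,0],
  [0,0,2.5],
  [0,0,0],
  [0,0,2.5],
  [0,0,0],
], spin=[0,0,0,0,0,0,0,0,0,0])

```text
t: 39.3
ee_pos: [0.4718, 0.1208, 0.1014]
orientation: [-0.002, 0.706, 0.709, 0.006]
contact_force: [-1.5, -1.1, -1.8]
width: 0.0463
```

```bash
python3 st.py w32 .463 .118 .0237 0.005
```

```text
t 39.35 pos [0.4745 0.1212 0.1052] jaw 0.23 deg tilt 0.95 F [ 1.8 -0.4  2. ] w 0.0458 q6 0.13
delta cm [-0.42 -1.24  8.13] spin -0.06 x-axis [-0.004  1.   ] y-axis [1.    0.004]
tool z axis world (mrad) [11.  12.3]
q4 0.0111 pitch err -0.0126
q [ 0.137  -0.0997  1.9324  0.0111  1.2963  0.13  ]
```

View pics/w32.png

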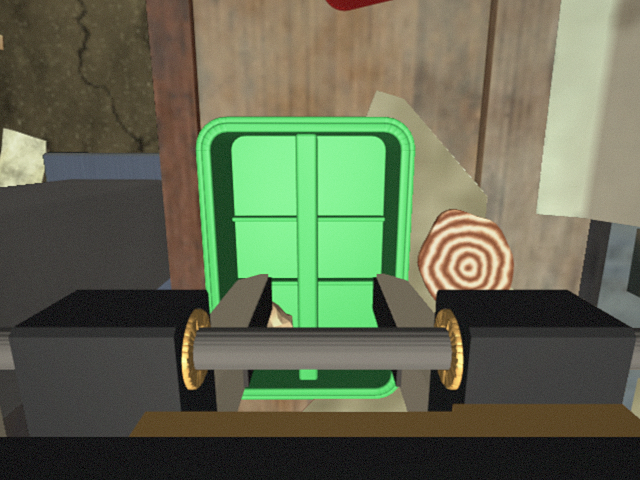

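Request:
carry_out([
  [-0.2,-0.4,0.3],
  [-0.2,-0.4,0.6],
  [0,-0.3,0.8],
  [0,-0.2,0.8],
  [0,0,0.8],
  [0,0,0.8],
  [0,0,0.8],
  [0,0,0.6],
  [0,0,0.4],
  [0,0,0.2],
], spin=[0,0,0,0,0,0,0,0,0,0])

```text
t: 40.18
ee_pos: [0.4663, 0.1183, 0.0478]
orientation: [0.003, 0.706, 0.709, 0.012]
contact_force: [-0.6, -0.1, -0.8]
width: 0.0458
```

```bash
python3 st.py w33 .4634 .1176 .0237 0.005
```

```text
t 40.23 pos [0.466  0.1183 0.0474] jaw 0.22 deg tilt 1.43 F [-0.2  0.  -0.8] w 0.0459 q6 0.12
delta cm [-0.1  -0.31  2.37] spin -0.06 x-axis [-0.004  1.   ] y-axis [1.    0.004]
tool z axis world (mrad) [20.8 13.7]
q4 0.0118 pitch err -0.0224
q [ 0.1333 -0.0607  2.01    0.0118  1.1699  0.1247]
```

View pics/w33.png

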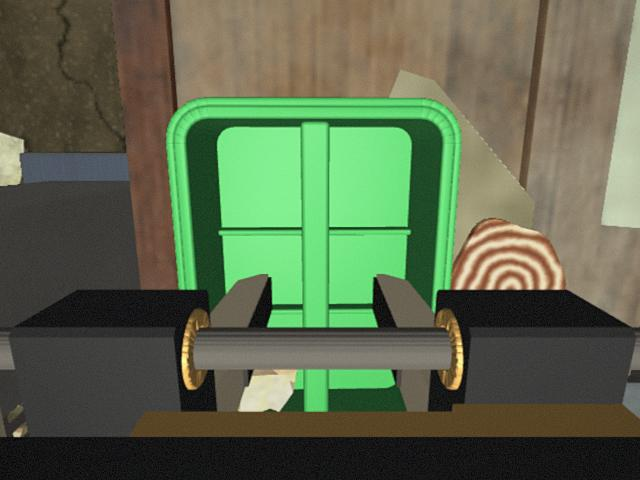

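Request:
carry_out([
  [0,0,0],
  [0,-0.1,-3],
  [0,0,0],
  [0,-0.1,-3],
  [0,0,0],
  [0,0,0.4],
  [0,0,0.4],
  [0,0,0.4],
  [0,0,0.4],
  [0,0,0.4],
], spin=[0,0,0,0,0,0,0,0,0,0])

```text
t: 41.07
ee_pos: [0.4645, 0.1179, 0.0895]
orientation: [0.003, 0.706, 0.709, 0.013]
contact_force: [0.2, 0.5, -0.5]
width: 0.0461
```

```bash
python3 st.py w33 .4634 .1176 .0237 0.005
```

```text
t 41.12 pos [0.4637 0.1178 0.0884] jaw 0.23 deg tilt 1.44 F [-0.8 -1.  -0.7] w 0.0461 q6 0.13
delta cm [-0.11 -0.17  6.46] spin -0.06 x-axis [-0.004  1.   ] y-axis [1.    0.004]
tool z axis world (mrad) [21.1 13.8]
q4 0.0114 pitch err -0.0227
q [ 0.1329 -0.1234  1.987   0.0114  1.2553  0.1253]
```

Request:
carry_out([
  [0,-0.2,0.5],
  [0,-0.2,1],
  [0,-0.1,1.2],
  [0,0,1.2],
  [0,0,0.8],
  [0,0,0.4],
  [0,0,0.2],
  [0,0,0],
], spin=[0,0,0,0,0,0,0,0])

```text
t: 41.78
ee_pos: [0.4554, 0.1181, 0.0264]
orientation: [0.0, 0.706, 0.709, 0.009]
contact_force: [0.4, 0.5, -0.3]
width: 0.0462
```

```bash
python3 st.py w34 .4634 .1176 .0237 0.005
```

```text
t 41.83 pos [0.4555 0.1181 0.0267] jaw 0.23 deg tilt 1.10 F [0.1 1.2 0.9] w 0.0459 q6 0.13
delta cm [-0.06  0.78  0.31] spin -0.06 x-axis [-0.004  1.   ] y-axis [1.    0.004]
tool z axis world (mrad) [14.2 12.8]
q4 0.0119 pitch err -0.0158
q [ 0.136  -0.0497  2.0422  0.0119  1.1334  0.1269]
```

View pics/w34.png

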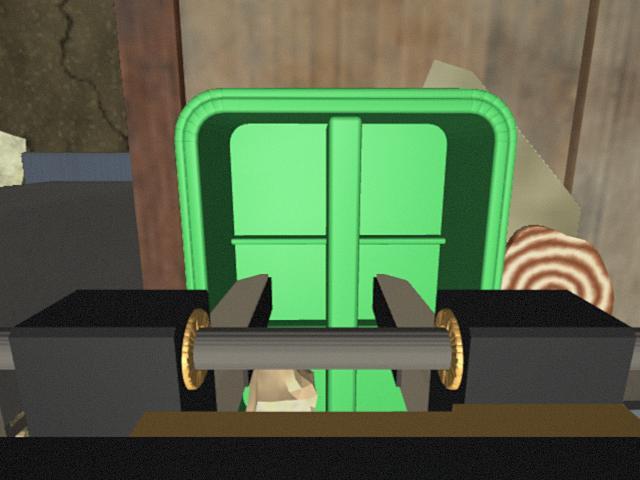

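Request:
carry_out([
  [0,0.2,0.1],
  [0,0.2,0.1],
  [0,0.1,0],
  [0,0,0],
], spin=[0,0,0,0])

```text
t: 42.17
ee_pos: [0.463, 0.1185, 0.0266]
orientation: [0.002, 0.706, 0.709, 0.011]
contact_force: [0.8, -0.3, -0.1]
width: 0.0455
```

```bash
python3 st.py w34 .4634 .1176 .0237 0.005
```

```text
t 42.22 pos [0.4629 0.1185 0.0266] jaw 0.23 deg tilt 1.28 F [-0.4 -0.4  0.8] w 0.0457 q6 0.13
delta cm [-0.09  0.05  0.29] spin -0.05 x-axis [-0.004  1.   ] y-axis [1.    0.004]
tool z axis world (mrad) [17.9 13.4]
q4 0.0120 pitch err -0.0195
q [ 0.1346 -0.0334  2.0265  0.012   1.129   0.1253]
```

Request:
carry_out([
  [0,0,0.2],
  [0,0,0],
  [0,0,0],
  [0,0,0],
  [0,0,0],
  [0,0,0],
], spin=[0,0,0,0,0,0], claw=0)

```text
t: 42.72
ee_pos: [0.4634, 0.1186, 0.0252]
orientation: [0.002, 0.706, 0.709, 0.011]
contact_force: [-2.9, 0.3, 6.2]
width: 0.0122
```

```bash
python3 st.py w35 .4634 .1176 .16 0.005
```

```text
t 42.77 pos [0.4633 0.1185 0.0253] jaw 0.23 deg tilt 1.32 F [-2.8 -0.3  4.4] w 0.0120 q6 0.13
delta cm [  0.09   0.26 -13.47] spin -0.05 x-axis [-0.004  1.   ] y-axis [1.    0.004]
tool z axis world (mrad) [18.6 13.5]
q4 0.0120 pitch err -0.0202
q [ 0.1346 -0.0307  2.0267  0.012   1.1254  0.1253]
```

View pics/w35.png

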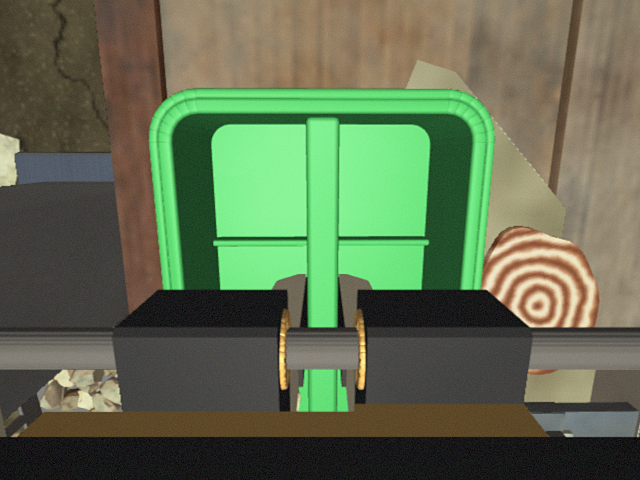

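Request:
carry_out([
  [0,0,-0.3],
  [0,0,-0.5],
  [0,0,-0.8],
  [0,0,-1.2],
  [0,0,-1.6],
  [0,0,-1.6],
  [0,0,-1.6],
  [0,0,-1.4],
  [0,0,-1],
  [0,0,-0.5],
], spin=[0,0,0,0,0,0,0,0,0,0])

```text
t: 43.6
ee_pos: [0.4564, 0.1164, 0.1338]
orientation: [-0.001, 0.706, 0.709, 0.008]
contact_force: [-0.1, -0.3, -3.3]
width: 0.0121
```

```bash
python3 st.py w36 .511 .3555 .14 0.2255
```

```text
t 43.65 pos [0.457  0.1165 0.1345] jaw 0.24 deg tilt 0.93 F [ 1.5 -0.7 -2.3] w 0.0117 q6 0.13
delta cm [23.88  5.5  -0.19] spin -12.69 x-axis [-0.004  1.   ] y-axis [1.    0.004]
tool z axis world (mrad) [10.3 12.4]
q4 0.0112 pitch err -0.0119
q [ 0.132  -0.1815  1.9502  0.0112  1.361   0.1256]
```

View pics/w36.png

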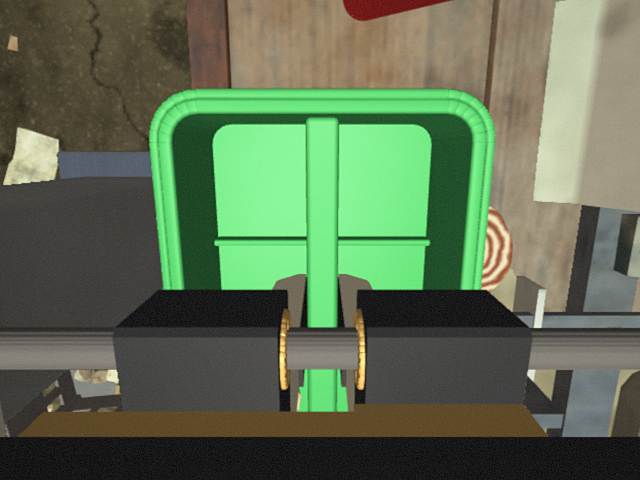

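Request:
carry_out([
  [1,0.3,-0.1],
  [2,0.5,-0.2],
  [2.8,0.8,-0.2],
  [3,0.9,-0.2],
  [3,1,-0.2],
  [3,1.1,-0.2],
  [2.8,1.1,-0.2],
  [2.2,1,-0.2],
  [1.4,0.7,-0.1],
  [0.6,0.4,0],
], spin=[-1,-1.5,-1.5,-1.5,-1.5,-1.5,-1.4,-1,-0.6,-0.4])

```text
t: 44.48
ee_pos: [0.5072, 0.3559, 0.1431]
orientation: [-0.003, 0.623, 0.782, 0.003]
contact_force: [0.8, -0.5, -3.4]
width: 0.0119
```

```bash
python3 st.py w37 .511 .3555 .0785 0.2255; python3 gr.py P9.pkl; python3 - <<'E'
from h import *
from ov import tray_wire
from cell import arm
import pickle
V=pickle.load(open("P9.pkl","rb")); s=arm.state()
p=V["scene"]; u,v=proj(p,[.51,.355,.08])[0].astype(int); o=np.array([u-50,v-45])
c=cv2.resize(p["image"][v-45:v+45,u-50:u+50],None,fx=6,fy=6,interpolation=cv2.INTER_CUBIC)
cv2.imwrite("pics/s9.png",c[:,:,::-1])
E
```

```text
t 44.53 pos [0.5071 0.3562 0.1427] jaw 12.95 deg tilt 0.51 F [-1.6 -0.6 -3.5] w 0.0123 q6 0.30
delta cm [-0.21  0.35  6.42] spin 0.03 x-axis [-0.224  0.975] y-axis [0.975 0.224]
tool z axis world (mrad) [-1.3  8.8]
q4 0.0084 pitch err -0.0032
q [0.5246 0.2244 1.5228 0.0084 1.3912 0.297 ]
```

View pics/w37.png

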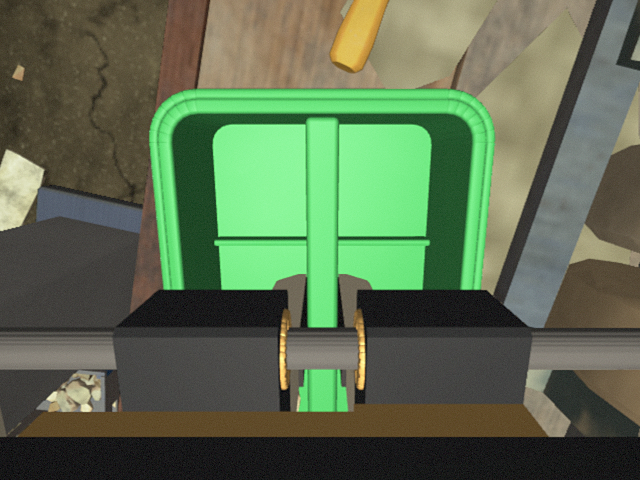

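View pics/s9.png

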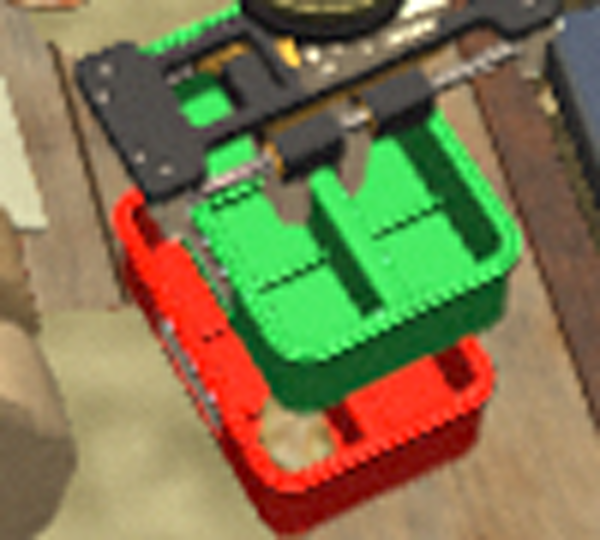

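Request:
carry_out([
  [-0.1,0.1,0.3],
  [-0.1,0.1,0.5],
  [0,0,0.7],
  [0,0,0.7],
  [0,0,0.7],
  [0,0,0.6],
  [0,0,0.4],
  [0,0,0.2],
  [0,0,0.1],
  [0,0,0],
], spin=[0,0,0,0,0,0,0,0,0,0])

```text
t: 45.47
ee_pos: [0.5085, 0.3452, 0.0938]
orientation: [-0.003, 0.626, 0.779, -0.0]
contact_force: [0.2, 0.4, -2.9]
width: 0.0119
```

```bash
python3 st.py w38 .511 .3555 .0785 0.2255
```

```text
t 45.52 pos [0.5086 0.3453 0.094 ] jaw 12.42 deg tilt 0.36 F [-0.1 -0.2 -3.1] w 0.0116 q6 0.29
delta cm [0.94 0.46 1.55] spin -0.5 x-axis [-0.215  0.977] y-axis [0.977 0.215]
tool z axis world (mrad) [-5.3  3.5]
q4 0.0058 pitch err 0.0029
q [0.5096 0.2606 1.5731 0.0058 1.3108 0.2913]
```

Request:
carry_out([
  [0.3,0.1,0],
  [0.3,0.1,0],
  [0.2,0.1,0],
  [0,0,0],
  [0,0,0],
], spin=[-0.2,-0.2,-0.1,0,0])

```text
t: 45.93
ee_pos: [0.5109, 0.3559, 0.096]
orientation: [-0.003, 0.622, 0.783, 0.001]
contact_force: [-0.3, -0.4, -3.6]
width: 0.0117
```

```bash
python3 st.py w38 .511 .3555 .0785 0.2255
```

```text
t 45.98 pos [0.5109 0.3559 0.096 ] jaw 13.01 deg tilt 0.34 F [ 0.3  1.1 -3.4] w 0.0115 q6 0.29
delta cm [-0.05  0.    1.75] spin 0.09 x-axis [-0.225  0.974] y-axis [0.974 0.225]
tool z axis world (mrad) [-2.4  5.4]
q4 0.0061 pitch err -0.0006
q [0.5225 0.2754 1.5515 0.0061 1.314  0.2938]
```

Request:
carry_out([
  [0,0,0.1],
  [0,0,0.2],
  [0,0,0.2],
  [0,0,0.2],
  [0,0,0.1],
  [0,0,0.1],
  [0,0,0],
], spin=[0,0,0,0,0,0,0])

```text
t: 46.57
ee_pos: [0.5108, 0.3555, 0.0858]
orientation: [-0.003, 0.623, 0.783, 0.001]
contact_force: [0.1, -0.3, -3.4]
width: 0.0116
```

```bash
python3 st.py w39 .511 .3555 .0785 0.2255;python3 gr.py P9.pkl; python3 - <<'E'
from h import *
import pickle
V=pickle.load(open("P9.pkl","rb"))
out=[]
for n in V:
    p=V[n]; u,v=proj(p,[.51,.355,.08])[0].astype(int)
    out.append(cv2.resize(p["image"][v-40:v+40,u-32:u+32],None,fx=6,fy=6,interpolation=cv2.INTER_CUBIC))
cv2.imwrite("pics/s10.png",np.hstack(out)[:,:,::-1])
E
```

```text
t 46.62 pos [0.5108 0.3556 0.0859] jaw 13.00 deg tilt 0.33 F [-0.1  0.6 -3.8] w 0.0116 q6 0.29
delta cm [-0.02  0.02  0.74] spin 0.08 x-axis [-0.225  0.974] y-axis [0.974 0.225]
tool z axis world (mrad) [-2.8  5.1]
q4 0.0060 pitch err -0.0002
q [0.5222 0.2852 1.5593 0.006  1.2969 0.2938]
```

View pics/s10.png

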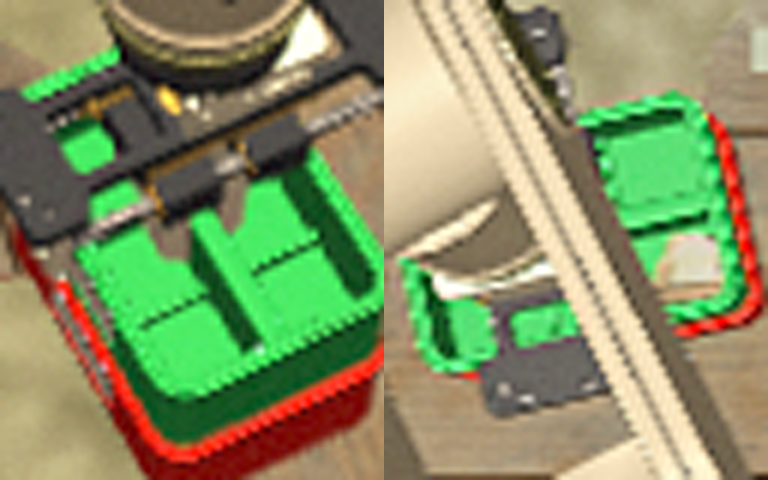

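Green is squarely over red. Lower it home.

Request:
carry_out([
  [0,0,0.1],
  [0,0,0.1],
  [0,0,0.1],
  [0,0,0.1],
  [0,0,0.1],
  [0,0,0.1],
], spin=[0,0,0,0,0,0])

```text
t: 47.22
ee_pos: [0.5115, 0.3561, 0.0805]
orientation: [-0.002, 0.622, 0.783, 0.002]
contact_force: [0.6, -0.5, -3.2]
width: 0.012
```

```bash
python3 st.py w40 .511 .3555 .0785 0.2255
```

```text
t 47.27 pos [0.5113 0.356  0.0803] jaw 13.00 deg tilt 0.35 F [ 0.4 -0.7 -3.4] w 0.0118 q6 0.29
delta cm [-0.04 -0.04  0.18] spin 0.08 x-axis [-0.225  0.974] y-axis [0.974 0.225]
tool z axis world (mrad) [-1.3  5.9]
q4 0.0060 pitch err -0.0018
q [0.5224 0.2913 1.563  0.006  1.2855 0.2938]
```

Request:
carry_out([
  [0,0,0.1],
  [0,0,0.1],
  [0,0,0.1],
  [0,0,0.1],
], spin=[0,0,0,0])

```text
t: 47.6
ee_pos: [0.5117, 0.3561, 0.0787]
orientation: [-0.002, 0.623, 0.783, 0.002]
contact_force: [-4.7, -3.8, 5.9]
width: 0.0119
```

```bash
python3 st.py w40 .511 .3555 .0785 0.2255
```

```text
t 47.65 pos [0.5117 0.3562 0.0787] jaw 13.00 deg tilt 0.36 F [-4.3 -2.5  5.1] w 0.0118 q6 0.29
delta cm [-0.05 -0.08  0.02] spin 0.08 x-axis [-0.225  0.974] y-axis [0.974 0.225]
tool z axis world (mrad) [-0.6  6.3]
q4 0.0060 pitch err -0.0026
q [0.5223 0.2931 1.5638 0.006  1.2821 0.2937]
```

Request:
carry_out([
  [0,0,0.1],
  [0,0,0.1],
], spin=[0,0])

```text
t: 47.82
ee_pos: [0.5118, 0.3562, 0.0788]
orientation: [-0.002, 0.622, 0.783, 0.002]
contact_force: [-3.4, -3.2, 4.1]
width: 0.0118
```

Request:
carry_out([
  [0,0,0],
  [0,0,0],
  [0,0,0],
  [0,0,0],
  [0,0,0],
], spin=[0,0,0,0,0], claw=4.6)

```text
t: 48.23
ee_pos: [0.5136, 0.3572, 0.081]
orientation: [-0.001, 0.622, 0.783, 0.005]
contact_force: [0.4, 0.2, -0.1]
width: 0.041
```

```bash
python3 st.py w41 .511 .3555 .2 0.2255
```

```text
t 48.28 pos [0.5136 0.3572 0.081 ] jaw 13.01 deg tilt 0.55 F [-0.7 -0.4  0.7] w 0.0431 q6 0.29
delta cm [ -0.02  -0.22 -11.9 ] spin 0.09 x-axis [-0.225  0.974] y-axis [0.974 0.225]
tool z axis world (mrad) [3.9 8.9]
q4 0.0060 pitch err -0.0078
q [0.5224 0.2913 1.5616 0.006  1.2809 0.2936]
```

View pics/w41.png

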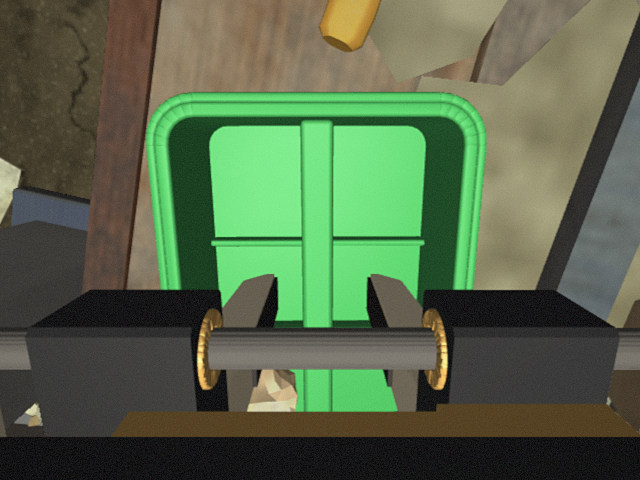

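Rise straight up, then back away, and check.

Request:
carry_out([
  [0,-0.1,-0.6],
  [0,-0.1,-1.2],
  [0,0,-2],
  [0,0,-2.4],
  [0,0,-2.4],
  [0,0,-2.4],
  [0,0,-2.4],
  [0,0,-2],
  [0,0,-1.5],
  [0,0,-0.5],
], spin=[0,0,0,0,0,0,0,0,0,0])

```text
t: 49.12
ee_pos: [0.5084, 0.3541, 0.2692]
orientation: [-0.001, 0.622, 0.783, 0.004]
contact_force: [0.5, -0.5, 0.3]
width: 0.0462
```

Request:
carry_out([
  [0,-1,-0.5],
  [0,-2,-0.5],
  [0,-2,-0.5],
  [0,-2,-0.5],
  [0,-1.5,0],
  [0,-0.5,0],
  [0,0,0],
], spin=[0,0,0,0,0,0,0])

```text
t: 49.7
ee_pos: [0.418, 0.3328, 0.2945]
orientation: [-0.0, 0.623, 0.782, 0.008]
contact_force: [0.2, -0.5, 0.4]
width: 0.0459
```

```bash
python3 st.py w42 .511 .3555 .2 0.2255; python3 gr.py P10.pkl; python3 - <<'E'
from h import *
import pickle
V=pickle.load(open("P10.pkl","rb"))
p=V["scene"]; out=[]
for c in([.51,.355,.06],[.525,-.39,.05]):
    u,v=proj(p,c)[0].astype(int); out.append(cv2.resize(p["image"][v-45:v+45,u-32:u+32],None,fx=6,fy=6,interpolation=2))
cv2.imwrite("pics/s11.png",np.hstack(out)[:,:,::-1]); cv2.imwrite("pics/t11.png",V["top"]["image"][:,:,::-1])
E
```

```text
t 49.75 pos [0.4184 0.3329 0.2945] jaw 12.96 deg tilt 0.87 F [ 0.2 -0.3  0.6] w 0.0459 q6 0.35
delta cm [0.03 9.42 9.56] spin 0.04 x-axis [-0.224  0.974] y-axis [0.974 0.224]
tool z axis world (mrad) [ 9.2 12. ]
q4 0.0052 pitch err -0.0142
q [ 0.5725 -0.0812  1.5665  0.0052  1.6422  0.3466]
```

View pics/s11.png

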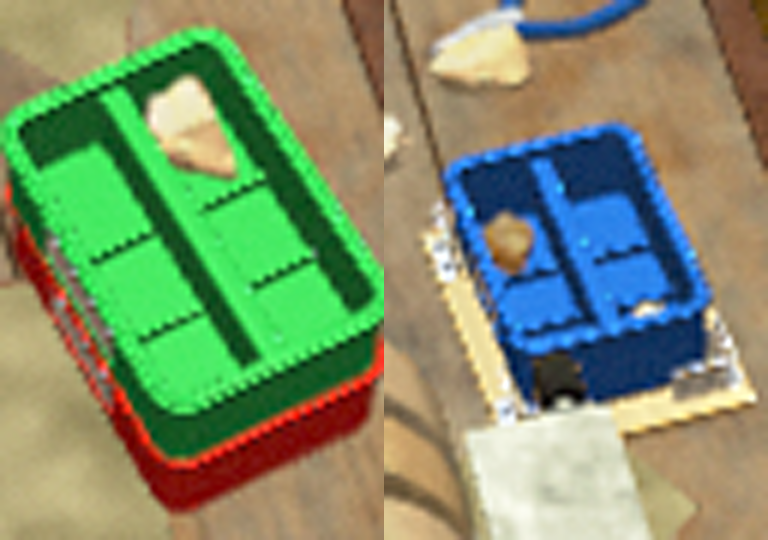

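View pics/t11.png

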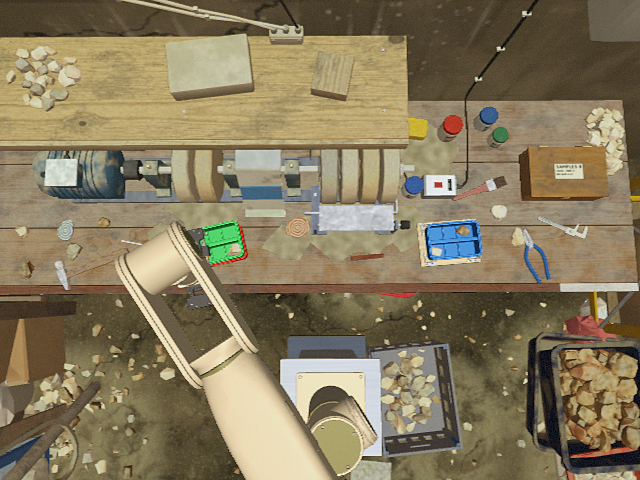

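View pics/w42.png

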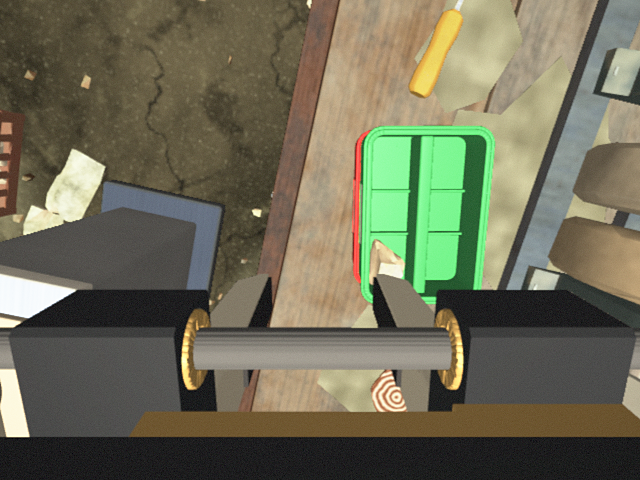

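```bash
python3 -c "
from cell import arm
print(arm.job_done())"
```

```text
the job is handed in; nothing more can be done
None
```

The job is done and handed in at about 50 s of the 72 s allowed. I set the green tray on the clear bench, put the blue tray in the cradle, then put the green tray back on the red one and moved the arm clear.

**Last checks**
- **Blue tray:** it touched down with the tool at 37 mm, which is where it should be when fully seated. The last scene and top pictures show it flat between the brackets with both stones in it.
- **Green tray:** it met the red tray at 78.7 mm against 78.5 mm expected for a full nest. Its rim runs parallel to the red one and the cream stone is in its pocket.
- **Red tray, wax stick and screwdriver:** nothing looks moved in the last pictures. In the top view the arm covers most of the screwdriver.
- **Force:** the highest reading I took was about 14 N. I read it only at the end of moves and in checks between them.

**What went less well**
- The tool tilted slightly during fast moves. The blue tray was carried up to about 2.5° off level, and it was still about 1.4° off when it touched the liner, then settled flat. The green tray stayed within about 1°.
- The white stone slid a little in its pocket, but no stone left its tray.
- The scene and top cameras disagreed on the cradle by several millimetres, so I set the final position from the board edge seen by the wrist camera.

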